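# Refit the washed tube carousel on the sampler

## Task

Put the washed tube carousel back together on the sampler: first the white lower deck on the metal drive hub, then the blue upper deck on top of it, each turned until its three lugs drop into the notches below and it sits fully home, level, with the two decks' tube holes in line. The drive stops at any angle, so you may have to feel for its notches. Let go, and leave the orange deck, tube rack, tip box, bottle, jar and beaker where they are.

Things in the scene. Friction and masses are not known exactly. Their poses are not given: they have to be found in the camera images.
- sampler: Grey bench sampler, fixed: base 200 x 345 mm, 70 mm high; origin under the drive hub's axis, at bench level. A tower 240 mm high stands at its -y end, 165 mm from the hub axis. The metal drive hub is stiff to turn (0.45 N m): it stays put when lugs rub on it under light pressure (below 10 N) and yields when turned hard.
- drive (a point): On the drive hub's vertical axis, level with its flat top rim (50 mm across, 100 mm above the bench, 24 mm above the dish around it). The rim has three radial notches 120 degrees apart, 10 mm wide, 7 mm deep, open to the outside. This point's axes are the housing's: they do NOT tell where the notches are, as the motor stops at any angle.
- lower_mid (a point): White lower deck (0.2 kg), on its axis, half-way up: 28 mm below its top. Grip its grey sleeve, 50 mm across, which rises 45 mm above the disc, below the three notches (10 mm wide, 7 mm deep) in its top rim. z is up; one notch lies along +x, the others at +-120 degrees. Resting with lugs on the hub's rim this point is 28 mm above drive; fully home, 22 mm.
- lower: The same white deck; origin on its axis at the lower ends of its lugs. White disc, 132 mm across, from 6 to 11 mm above the origin, twelve 11 mm holes; sleeve up to 56 mm. Three radial lugs under the disc, 7 mm wide, 6 mm deep, 12 to 24 mm from the axis: one along +x, the others at +-120 degrees, below the notches. At the start it stands on its lugs on the 4 mm draining mat.
- upper_mid (a point): Blue upper deck (0.2 kg), on its axis, half-way up: 24 mm below its top. Grip its black knob, 44 mm across, which rises 37 mm above the disc. z is up. Resting with lugs on the lower deck's rim this point is 52 mm above lower_mid; fully home, 46 mm. Any of the three ways round is right.
- upper: The same blue deck; origin on its axis at the lower ends of its lugs. Blue disc, 132 mm across, from 6 to 11 mm above the origin, twelve 17 mm holes; knob up to 48 mm. Lugs as on the white deck: one along +x, the others at +-120 degrees. At the start it stands on its lugs on the draining mat.
- vialdeck_mid (a point): Orange deck for wider vials, on its axis, half-way up: like the blue one but with nine 25 mm holes. Also on the mat; leave it.
- tuberack: White rack of capped blood tubes, 60 x 200 mm, 93 mm high; origin under its middle. Leave it.
- washbottle: Pale plastic bottle, 72 mm across, 142 mm high; origin under its middle. Leave it.
- tipbox: Blue box of pipette tips, 88 x 122 mm, 54 mm high; origin under its middle. Leave it.
- beaker: Glass beaker, 70 mm across, 95 mm high; origin under its middle. Leave it.
- jar: Amber jar with a white cap, 60 mm across, 85 mm high; origin under its middle. Leave it.

How it is judged:
By the outcome, as a careful person would: the job done as asked, in the order asked, and still so for the second after the job is handed in, with the robot touching nothing.
It also fails if it takes over 64 s, if anything falls off the work surface, if the arm or the gripper's body presses on something with over 40 N, if the wrist force passes 120 N, or if a joint passes its speed limit or range.

## Robot

A 6-joint arm with a two-finger parallel gripper is mounted at the origin on the work surface. World frame = base frame: x ahead of the robot, y to its left, z up, the work surface at z = 0. Lengths are in m, angles in rad, forces in N, time in s.
With the tool pointing down it reaches from about 0.425 to 0.95 m from the base axis. Payload 14.7 kg.
Tool frame: the origin (TCP) lies midway between the tips of the shut fingers; the grasp point (between the pads) lies 19 mm behind it (manip.grip_point_offset is the distance from the TCP to the grasp point, in m); y points along the fingers, x is the direction in which the jaws open and shut, and the axes are right-handed (so a half turn about y gives the same grasp; the last joint's range is limited). The gripper opens to 85 mm and grips with 20 to 120 N. Pads are 22 mm wide; open, the fingers measure 114 mm over their backs; the gripper's body (76 mm by 85 mm) begins 54 mm behind the grasp point. The pads swing forward as they close: fully open they stand 13 mm farther back than shut.
Start: joints at [1.073, 0.48, 1.596, -0, 1.065, -0.047], TCP at [0.283, 0.585, 0.231] pointing down, gripper open.
Joint ranges: [-2.75, 2.75], [-0.82, 2.05], [0.23, 2.67], [-1.56, 4.7], [0.09, 2.69], [-2.92, 2.92]. Speed limits (rad/s): [1.89, 1.89, 2.39, 3.01, 3.01, 3.01].

## Interface

Orientations are given as a unit quaternion [w, x, y, z].
In Python, from station import get_state, imaging, order, models, manip gives the robot as it stands.
- The arm moves only by the shell command python3 -m crank 'ROWS' [OPENING]. ROWS is JSON, a list of rows, each a list of 4 numbers: the shift along the tool's x, y, z in m, then the turn about the tool's y in rad. In form: [[dx, dy, dz, roll], ...]. A call has 1 to 20 rows; each row shifts and turns the pose as measured when the row begins, along the tool's axes as they then stand; what a row does not reach is not made up. A row lasts 1/12 s, in which the tool goes at most 41.7 mm and 7.16 degrees, less where a joint would pass 70% of its speed; a pose out of reach is approached as far as the arm can. A call with a gripper value outside its range is refused whole. OPENING is the opening, from 0 (shut) to 1 (fully open), set as the call begins (- or left out, the last holds). The fingers move at their own pace and stop on an object; the grip force is fixed at half the most. Time passes only in rows, so rows that do not move let the fingers close. It gives the time, the measured TCP pose, the force and the opening at its end, in the units of the state.
- get_state(): the state, without advancing time (a new reading comes with each control period).
- imaging.grab_frame(name): name is "scene" or "top" or "wrist"; returns the picture (384x512x3 uint8, red, green, blue); there is no depth.
- imaging.camera_model(name): a dict with "fov_y" (degrees; the focal length in pixels is half the picture's height over the tangent of half this angle, whatever the lens; pixels are square), "cx", "cy" (the principal point, pixels), "extrinsics" (4x4, takes a point from world to camera coordinates). Camera axes: x right, y up, looking along -z (the intrinsics and any distortion apply to the point x, -y, -z); pixel columns grow to the right and rows downward; lengths in m; the calibration is good to about 2 mm. The wrist camera is an equidistant fisheye: a pixel r from the principal point sees the ray r / f radians off the axis. A picture is of the moment at which its call begins: read the wrist's pose just before it. camera_model takes no time and is no camera call; for the wrist camera it gives the pose at the moment of the call.
- order.close_job(): hands the job in, once; it reports no verdict.
Trained networks look in the newest picture that a camera, given by its name, has taken for a name from the list of things; names that differ only in an ending like _2 or _b are one class to them, and where a whole thing is asked for, a point or a joint stands for the part that bears it (a point fixed in the world has none). Each returns a list of dicts, best first, with "conf" (0 to 1); they miss things now and then, are a little off and sometimes report something else, mostly with a low value. They report only what shows in the picture. A call takes as long as a camera call.
- models.masks_of(target, camera): "pixels" (384x512 bool, what is visible of it) and "point" ([column, row] in pixels, amid what is visible of it).
The state is a dict: "time_s": time; "joint_pos": joint angles; "dq": joint speeds; "joint_torque": joint torques, N m; "tool_pos": TCP position; "orientation": TCP orientation; "wrist_force": force on the tool from outside, world axes, zero at the start; "torque": the same for the moment, N m; "grip_width": finger opening in m.
Only numpy, scipy, OpenCV 4.12 (cv2) and the standard library are available. Lean on these libraries where they do the work, as an engineer would, in place of code of your own. Each camera call takes 0.05 s, during which the arm holds its last target.

## Working session

There is one attempt and no reset: what is moved stays moved. The work goes in short steps, Python scripts to look and compute and a shell command to move; the robot and the scene stay as the last step left them, time stands still between calls to the robot, and variables do not carry over. Pictures are saved under pics/ and viewed, and the job is handed in when it is done.

```bash
ls; mkdir -p pics; python3 - <<'E'
from station import get_state, imaging, order, models, manip
import cv2,numpy as np
s=get_state()
for k in s: print(k,np.round(s[k],4))
print(manip.grip_point_offset)
for n in ["scene","top","wrist"]:
    im=imaging.grab_frame(n); cv2.imwrite(f"pics/a_{n}.png",im[:,:,::-1])
    m=imaging.camera_model(n); print(n,m["fov_y"],m["cx"],m["cy"],np.round(m["extrinsics"],4).tolist(),[k for k in m])
E
```

```text
pics
time_s 0.0
joint_pos [ 1.0734  0.4808  1.5969 -0.      1.0651 -0.0466]
dq [-0.0003 -0.0005  0.0011  0.0003  0.0007 -0.0016]
joint_torque [ 3.40000e-03 -9.50645e+01 -4.30175e+01  5.00000e-04  1.20000e-02
  1.00000e-04]
tool_pos [0.283  0.5847 0.2307]
orientation [-0.5989  0.5993  0.3752 -0.376 ]
wrist_force [-0.7325  0.695  -0.0857]
torque [ 0.02   -0.0421 -0.0154]
grip_width 0.0852
0.0187
scene 56.176832354357416 251.5645512852604 189.99770795697353 [[0.6821, 0.731, -0.0206, -0.3829], [-0.4865, 0.4746, 0.7336, 0.1902], [0.546, -0.4903, 0.6793, -1.361], [0.0, 0.0, 0.0, 1.0]] ['fov_y', 'cx', 'cy', 'extrinsics']
top 48.10233689156294 258.51615176468755 194.2677964367242 [[-0.0287, -0.9993, -0.0234, 0.057], [0.9901, -0.0316, 0.1367, -0.5383], [-0.1373, -0.0193, 0.9903, -1.3445], [0.0, 0.0, 0.0, 1.0]] ['fov_y', 'cx', 'cy', 'extrinsics']
wrist 65.70646984690485 249.03731737730422 188.42773230261838 [[0.4361, 0.8999, -0.0006, -0.6491], [-0.8512, 0.4123, -0.3247, 0.0422], [-0.2919, 0.1421, 0.9458, -0.3793], [0.0, 0.0, 0.0, 1.0]] ['fov_y', 'cx', 'cy', 'extrinsics']
```

View pics/a_scene.png

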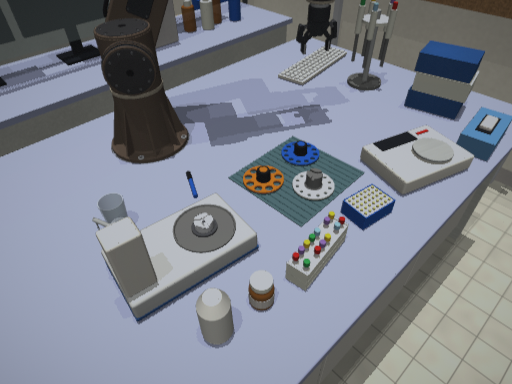

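View pics/a_top.png

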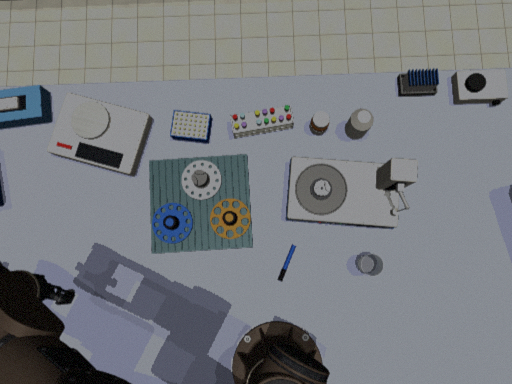

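View pics/a_wrist.png

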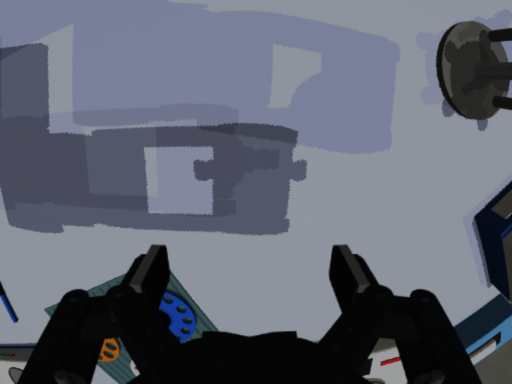

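```bash
cat > h.py <<'E'
from station import get_state, imaging, order, models, manip
import cv2,numpy as np
from scipy.spatial.transform import Rotation as R
def K(m):
    f=192/np.tan(np.radians(m["fov_y"])/2); return f,m["cx"],m["cy"]
def project(m,P,fish=False):
    P=np.atleast_2d(P); E=np.array(m["extrinsics"]); c=P@E[:3,:3].T+E[:3,3]
    f,cx,cy=K(m); x,y,z=c[:,0],-c[:,1],-c[:,2]
    if fish:
        r=np.hypot(x,y)+1e-12; th=np.arctan2(r,z); return np.c_[cx+f*th*x/r,cy+f*th*y/r]
    return np.c_[cx+f*x/z,cy+f*y/z]
def ray(m,uv,fish=False):
    uv=np.atleast_2d(uv).astype(float); E=np.array(m["extrinsics"]); f,cx,cy=K(m)
    a=(uv[:,0]-cx)/f; b=(uv[:,1]-cy)/f
    if fish:
        th=np.hypot(a,b)+1e-12; d=np.c_[np.sin(th)*a/th,np.sin(th)*b/th,np.cos(th)]
    else: d=np.c_[a,b,np.ones(len(a))]
    d=np.c_[d[:,0],-d[:,1],-d[:,2]]
    return -E[:3,:3].T@E[:3,3], d@E[:3,:3]
def onplane(m,uv,z,fish=False):
    o,d=ray(m,uv,fish); t=(z-o[2])/d[:,2]; return o+d*t[:,None]
def ortho(im,m,c,half,z,scale,fish=False):
    # top view at height z; up = +x, left=+y ; scale px per m
    n=int(2*half*scale); j,i=np.meshgrid(np.arange(n),np.arange(n))
    X=c[0]+half-(i+.5)/scale; Y=c[1]+half-(j+.5)/scale
    uv=project(m,np.c_[X.ravel(),Y.ravel(),np.full(X.size,z)],fish).astype(np.float32)
    return cv2.remap(im,uv[:,0].reshape(n,n),uv[:,1].reshape(n,n),cv2.INTER_LINEAR)
def save(name,im): cv2.imwrite(f"pics/{name}.png",im[:,:,::-1] if im.ndim==3 else im)
E
python3 - <<'E'
from h import *
zs={"lower":.015,"upper":.015,"vialdeck_mid":.015,"sampler":.07,"tuberack":.09,"washbottle":.07,"tipbox":.054,"beaker":.05,"jar":.08}
for cam in ["top","scene"]:
    imaging.grab_frame(cam); m=imaging.camera_model(cam)
    for n,z in zs.items():
        r=models.masks_of(n,cam)
        for q in r[:2]:
            v,u=np.nonzero(q["pixels"]); P=onplane(m,np.c_[u,v],z)
            (c,rad)=cv2.minEnclosingCircle(P[:,:2].astype(np.float32)*1000)
            print(cam,n,round(q["conf"],2),np.round(q["point"]),len(u),"median",np.round(np.median(P,0)[:2],3),"circ",np.round(c),round(rad))
E
```

```text
top lower 0.92 [200. 178.] 1236 median [0.597 0.229] circ [597. 229.] 67
top upper 0.73 [357. 125.] 627 median [ 0.769 -0.298] circ [ 770. -296.] 57
top upper 0.71 [175. 224.] 1121 median [0.455 0.325] circ [458. 327.] 67
top vialdeck_mid 0.9 [229. 220.] 1002 median [0.467 0.139] circ [466. 138.] 68
top vialdeck_mid 0.6 [372. 262.] 508 median [ 0.308 -0.308] circ [ 310. -307.] 42
top sampler 0.74 [348. 189.] 7783 median [ 0.538 -0.24 ] circ [ 540. -252.] 226
top tuberack 0.81 [262. 119.] 1519 median [0.765 0.023] circ [766.  23.] 102
top washbottle 0.92 [357. 124.] 658 median [ 0.753 -0.285] circ [ 751. -287.] 54
top beaker 0.9 [370. 266.] 518 median [ 0.306 -0.301] circ [ 308. -299.] 41
top jar 0.71 [317. 123.] 374 median [ 0.756 -0.16 ] circ [ 756. -160.] 39
top jar 0.43 [198. 177.] 1210 median [0.586 0.218] circ [585. 219.] 64
scene lower 0.84 [312. 184.] 1021 median [0.6   0.231] circ [594. 236.] 76
scene upper 0.59 [298. 149.] 750 median [0.459 0.326] circ [459. 331.] 72
scene vialdeck_mid 0.57 [264. 179.] 790 median [0.468 0.137] circ [467. 138.] 69
scene sampler 0.79 [172. 246.] 11421 median [ 0.561 -0.265] circ [ 506. -234.] 230
scene sampler 0.38 [215. 313.] 1694 median [ 0.757 -0.287] circ [ 755. -284.] 65
scene tuberack 0.68 [173. 248.] 11230 median [ 0.577 -0.271] circ [ 525. -244.] 221
scene washbottle 0.7 [213. 313.] 1653 median [ 0.758 -0.289] circ [ 755. -286.] 66
scene tipbox 0.88 [368. 206.] 1447 median [0.79 0.23] circ [786. 235.] 90
scene beaker 0.61 [114. 205.] 738 median [ 0.283 -0.288] circ [ 281. -289.] 67
scene jar 0.92 [258. 290.] 822 median [ 0.787 -0.18 ] circ [ 786. -178.] 48
```

```bash
python3 - <<'E'
from h import *
m=imaging.camera_model("top"); m2=imaging.camera_model("scene")
print(onplane(m,[[321,188]],.1), onplane(m2,[[204,222]],.1))
t=imaging.grab_frame("top"); s=imaging.grab_frame("scene")
c=onplane(m,[[321,188]],.1)[0]
a=[ortho(t,m,c,.1,.1,2000),ortho(s,m2,c,.1,.1,2000)]
b=[ortho(t,m,(.597,.229),.1,.060,2000),ortho(s,m2,(.597,.229),.1,.060,2000)]
im=np.vstack([np.hstack(a),np.hstack(b)])
for k in (0,1):
  for l in (0,1): cv2.circle(im,(200+400*k,200+400*l),50,(255,0,0),1)
save("b_ortho",cv2.resize(im,(600,600)))
E
```

```text
[[ 0.54434833 -0.15236118  0.1       ]] [[ 0.55561494 -0.15686508  0.1       ]]
```

View pics/b_ortho.png

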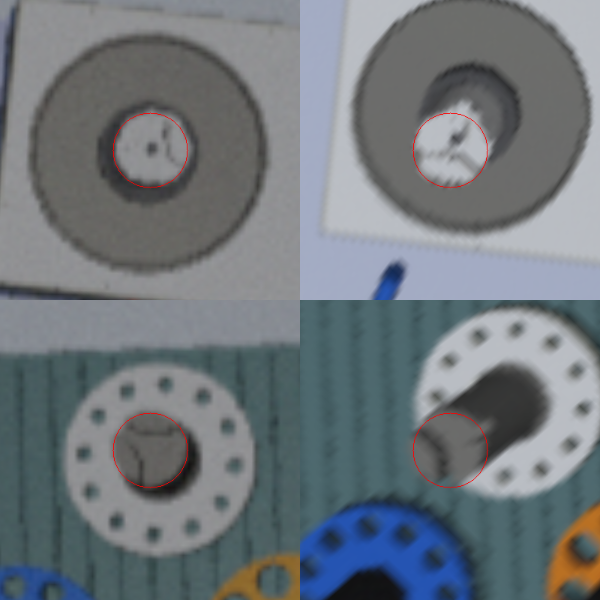

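```bash
cat >> h.py <<'E'
def pose():
    s=get_state(); q=s["orientation"]; return np.array(s["tool_pos"]),R.from_quat([q[1],q[2],q[3],q[0]]).as_matrix(),s
def plan(target=None,yaw=None):
    p,M,s=pose(); y0=np.degrees(np.arctan2(M[1,0],M[0,0]))
    print("t",round(s["time_s"],2),"tcp",np.round(p,4),"jawyaw",round(y0,2),"ydir",np.round(M[:,1],4),"q",np.round(s["joint_pos"],2),"F",np.round(s["wrist_force"],1),"T",np.round(s["torque"],2),"w",round(s["grip_width"],4))
    if target is not None: print("tool shift mm",np.round(1000*M.T@(np.array(target)-p),1),"world mm",np.round(1000*(np.array(target)-p),1))
    if yaw is not None:
        d=(yaw-y0+90)%180-90; print("roll rad",round(-np.radians(d),4),"deg",round(d,2),"-> j6?")
def look(name):
    p,M,s=pose(); m=imaging.camera_model("wrist"); im=imaging.grab_frame("wrist"); save(name,im); return im,m
E
python3 - <<'E'
from h import *
p,M,s=pose(); print(np.round(M,3)); m=imaging.camera_model("wrist"); E=np.array(m["extrinsics"]); o=-E[:3,:3].T@E[:3,3]
print("cam in tool",np.round(M.T@(o-p),4),"axis in tool",np.round(M.T@(-E[2,:3]),3))
plan([.597,.229,.23],0)
E
```

```text
[[ 0.436 -0.    -0.9  ]
 [ 0.9    0.     0.436]
 [ 0.    -1.     0.   ]]
cam in tool [-0.0005 -0.1413  0.083 ] axis in tool [ 0.     0.946 -0.325]
t 1.25 tcp [0.2832 0.5851 0.2313] jawyaw 64.17 ydir [-0.  0. -1.] q [ 1.07  0.48  1.6   0.    1.07 -0.05] F [-0.4  0.7  0.3] T [ 0.02 -0.    0.02] w 0.0854
tool shift mm [-183.8    1.3 -437.6] world mm [ 313.8 -356.1   -1.3]
roll rad 1.12 deg -64.17 -> j6?
```

```bash
python3 -m crank '[[-0.0153,0,-0.0365,0],[-0.0153,0,-0.0365,0],[-0.0153,0,-0.0365,0],[-0.0153,0,-0.0365,0],[-0.0153,0,-0.0365,0],[-0.0153,0,-0.0365,0],[-0.0153,0,-0.0365,0],[-0.0153,0,-0.0365,0],[-0.0153,0,-0.0365,0],[-0.0153,0,-0.0365,0],[-0.0153,0,-0.0365,0],[-0.0153,0,-0.0365,0]]' 1; python3 - <<'E'
from h import *
plan([.597,.229,.23],0)
E
```

```text
time_s: 2.25
tool_pos: [0.6063, 0.2207, 0.2314]
orientation: [0.598, -0.596, -0.38, 0.378]
wrist_force: [-0.1, 1.5, 0.4]
grip_width: 0.0856
t 2.25 tcp [0.6063 0.2207 0.2314] jawyaw 64.82 ydir [ 0.0018  0.0042 -1.    ] q [ 0.3   0.47  1.61  0.    1.06 -0.83] F [-0.1  1.5  0.4] T [-0.   -0.03  0.  ] w 0.0856
tool shift mm [ 3.5  1.4 12. ] world mm [-9.3  8.3 -1.4]
roll rad 1.1313 deg -64.82 -> j6?
```

```bash
python3 - <<'E'
from h import *
im,m=look("c_wrist"); 
o=ortho(im,m,(.597,.229),.1,.060,3000,True); o2=ortho(im,m,(.597,.229),.1,.015,3000,True)
out=np.hstack([o,o2]); save("c_ortho",cv2.resize(out,(800,400)))
r=models.masks_of("lower","wrist")
for q in r[:2]:
    v,u=np.nonzero(q["pixels"]); P=onplane(m,np.c_[u,v],.015,True); c,rad=cv2.minEnclosingCircle(P[:,:2].astype(np.float32)*1000); print(q["conf"],c,rad)
E
```

```text
0.85 (599.7366943359375, 229.02239990234375) 66.00313568115234
```

View pics/c_wrist.png

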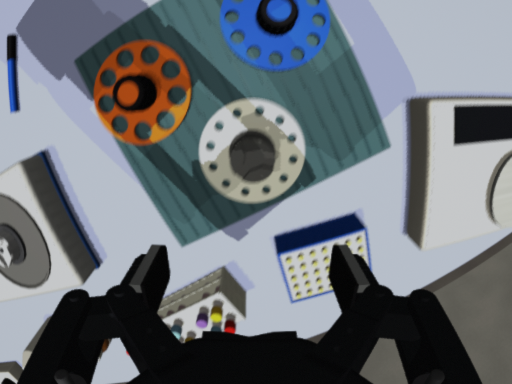

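View pics/c_ortho.png

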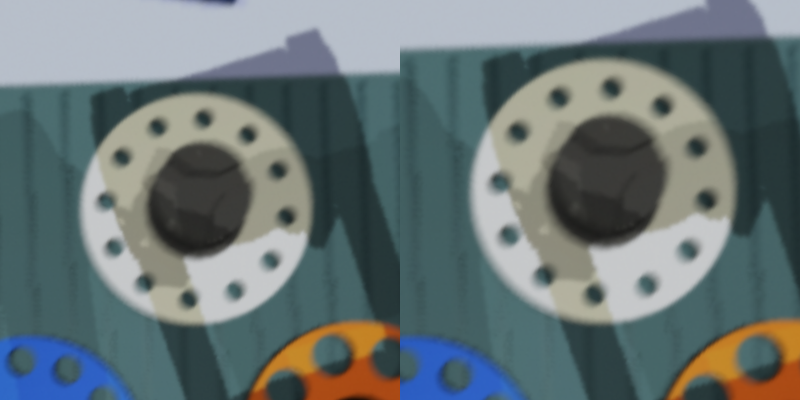

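```bash
python3 - <<'E'
from h import *
t=cv2.imread("pics/a_top.png")[:,:,::-1].copy(); mt=imaging.camera_model("top")
s=cv2.imread("pics/a_scene.png")[:,:,::-1].copy(); ms=imaging.camera_model("scene")
w=cv2.imread("pics/c_wrist.png")[:,:,::-1].copy(); mw=imaging.camera_model("wrist")
c=(.598,.229)
L=[ortho(t,mt,c,.04,.060,5000),ortho(s,ms,c,.04,.060,5000),ortho(w,mw,c,.04,.06,5000,True)]
def st(x): x=x.astype(float); g=np.clip((x-15)*(2.2 if x.mean()<120 else 1.3),0,255); return g.astype(np.uint8)
L=[L[0],L[1],np.clip(L[2].astype(float)*3-60,0,255).astype(np.uint8)]
h=(.545,-.153)
L2=[ortho(t,mt,h,.04,.1,5000),ortho(s,ms,h,.04,.1,5000),ortho(w,mw,h,.04,.1,5000,True)]
for x in L+L2: cv2.circle(x,(200,200),125,(255,0,0),1)
save("d",cv2.resize(np.vstack([np.hstack(L),np.hstack(L2)]),(798,532)))
E
```

```text
(no output)
```

View pics/d.png

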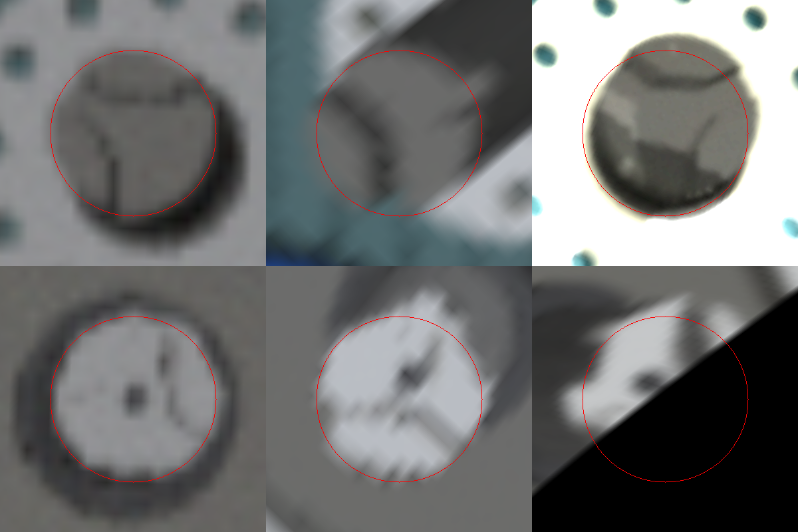

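```bash
python3 -m crank '[[0.003,0.02,0.006,0],[0,0.035,0.005,0],[0,0.025,0,0],[0,0,0,0]]'; python3 - <<'E'
from h import *
plan([.598,.229,.15],0)
im,m=look("e_wrist")
for z,n in((.06,"t"),(.015,"d")):
  o=ortho(im,m,(.598,.229),.04 if n=="t" else .08,z,7500 if n=="t" else 3750,True)
  o=np.clip(o.astype(float)*(2.5 if n=="t" else 1)-30,0,255).astype(np.uint8)
  cv2.circle(o,(300,300),int(.025*7500) if n=="t" else int(.066*3750),(255,0,0),1)
  save("e_"+n,o)
r=models.masks_of("lower","wrist")
for q in r[:2]:
    v,u=np.nonzero(q["pixels"]); P=onplane(m,np.c_[u,v],.015,True); c,rad=cv2.minEnclosingCircle(P[:,:2].astype(np.float32)*1000); print(q["conf"],c,rad)
a=cv2.imread("pics/e_t.png");b=cv2.imread("pics/e_d.png");cv2.imwrite("pics/e_td.png",cv2.resize(np.hstack([a,b]),(800,400)))
E
```

```text
time_s: 2.68
tool_pos: [0.604, 0.2236, 0.1508]
orientation: [-0.599, 0.599, 0.38, -0.372]
wrist_force: [-0.9, -0.1, 0.2]
grip_width: 0.0855
t 2.68 tcp [0.604  0.2236 0.1508] jawyaw 64.24 ydir [ 0.0088  0.0051 -0.9999] q [ 0.31  0.55  1.69  0.    0.89 -0.82] F [-0.9 -0.1  0.2] T [-0.01  0.04 -0.01] w 0.0855
tool shift mm [2.3 0.8 7.8] world mm [-6.   5.4 -0.8]
roll rad 1.1213 deg -64.24 -> j6?
0.78 (599.6405639648438, 229.05084228515625) 66.35123443603516
```

View pics/e_wrist.png

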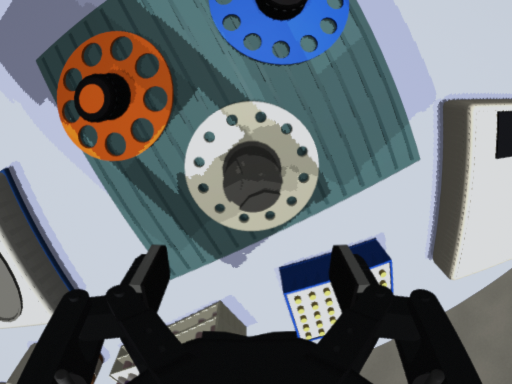

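View pics/e_td.png

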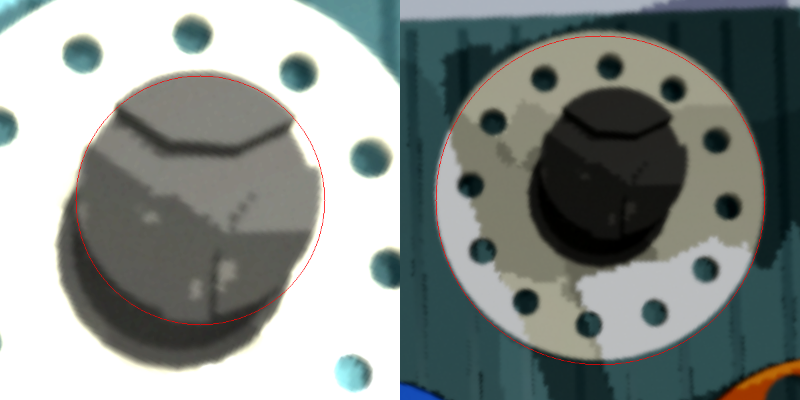

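```bash
cat >> h.py <<'E'
def holes(im,m,c,z,rh,fish=True,ring=(.048,.062),name=None,light=True,n=12):
    o=ortho(im,m,c,.075,z,5000,fish); g=cv2.cvtColor(o,cv2.COLOR_RGB2HSV) if not light else cv2.cvtColor(o,cv2.COLOR_RGB2GRAY)
    return o
def rimfit(P): # circle lsq
    A=np.c_[2*P,np.ones(len(P))]; s=np.linalg.lstsq(A,(P**2).sum(1),rcond=None)[0]; return s[:2],np.sqrt(s[2]+s[:2]@s[:2])
E
python3 - <<'E'
from h import *
im=cv2.imread("pics/e_wrist.png")[:,:,::-1].copy(); m=imaging.camera_model("wrist"); c=(.5996,.229)
o=ortho(im,m,c,.075,.015,5000,True)
# teal-vs-neutral: saturation
hsv=cv2.cvtColor(o,cv2.COLOR_RGB2HSV); H,S=hsv[...,0],hsv[...,1]
mask=((H>75)&(H<110)&(S>50)).astype(np.uint8)
n,l,st,ce=cv2.connectedComponentsWithStats(mask)
A=[];pts=[]
for i in range(1,n):
    if 300<st[i,4]<4000:
        x=c[0]+.075-(ce[i][1]+.5)/5000; y=c[1]+.075-(ce[i][0]+.5)/5000; pts.append((x,y,st[i,4]))
pts=np.array(pts); d=pts[:,:2]-c; r=np.hypot(*d.T); k=(r>.04)&(r<.062); pts=pts[k]
cc,rr=rimfit(pts[:,:2]); a=np.degrees(np.arctan2(pts[:,1]-cc[1],pts[:,0]-cc[0])); print(len(pts),cc,rr); print(np.round(np.sort(a),1))
print("phase",np.degrees(np.angle(np.exp(1j*np.radians(a*12)).mean()))/12)
plan([.599,.229,.019])
E
```

```text
12 [0.6024422  0.22983113] 0.05211688471565
[-154.9 -124.8  -94.9  -64.8  -34.8   -4.7   25.4   55.3   85.4  115.4
  145.2  175.5]
phase -4.7277838934956105
t 2.78 tcp [0.6057 0.2243 0.1546] jawyaw 64.26 ydir [ 0.0123  0.0062 -0.9999] q [ 0.31  0.55  1.69  0.    0.89 -0.82] F [0.6 0.  0.6] T [ 0.02 -0.02  0.02] w 0.0855
tool shift mm [-1.000e-01  1.356e+02  9.200e+00] world mm [  -6.7    4.7 -135.6]
```

```bash
python3 -m crank '[[0,0.035,0.008,0],[0,0.035,0.004,0],[0,0.03,0.0,0],[0,0,0,0]]'; python3 - <<'E'
from h import *
plan([.599,.229,.019])
E
```

```text
time_s: 3.12
tool_pos: [0.6031, 0.2334, 0.0618]
orientation: [-0.597, 0.6, 0.386, -0.366]
wrist_force: [-1.8, -0.8, -0.6]
grip_width: 0.0855
t 3.12 tcp [0.6031 0.2334 0.0618] jawyaw 64.32 ydir [ 0.0269  0.011  -0.9996] q [ 0.32  0.66  1.76  0.    0.69 -0.8 ] F [-1.8 -0.8 -0.6] T [-0.04  0.09  0.06] w 0.0855
tool shift mm [-6.7 42.7  2.6] world mm [ -4.1  -4.4 -42.8]
```

```bash
cat >> h.py <<'E'
_old=plan
def plan(target=None,yaw=None):
    _old(target,yaw); p,M,s=pose(); q=s["joint_pos"]; print("tilt deg",np.round(np.degrees(M[:2,1]),2),"q-sum-pi deg",round(np.degrees(q[1]+q[2]+q[4]-np.pi),2))
E
python3 -m crank '[[-0.004,0.012,0,0],[0,0.012,0.001,0],[0,0,0,0]]'; python3 - <<'E'
from h import *
plan([.599,.229,.019])
E
```

```text
time_s: 3.37
tool_pos: [0.6045, 0.2323, 0.0429]
orientation: [-0.596, 0.601, 0.389, -0.364]
wrist_force: [0.2, 0.2, 0.6]
grip_width: 0.0854
t 3.37 tcp [0.6045 0.2323 0.0429] jawyaw 64.37 ydir [ 0.0323  0.0129 -0.9994] q [ 0.32  0.69  1.77  0.    0.65 -0.81] F [0.2 0.2 0.6] T [-0.04  0.02 -0.02] w 0.0854
tool shift mm [-6.  23.7  4.1] world mm [ -5.5  -3.3 -23.9]
tilt deg [1.85 0.74] q-sum-pi deg -1.99
```

```bash
python3 -m crank '[[-0.005,0.012,0.004,0],[-0.005,0.012,0.003,0]]'; python3 - <<'E'
from h import *
plan([.599,.229,.019])
E
```

```text
time_s: 3.53
tool_pos: [0.5993, 0.2286, 0.024]
orientation: [-0.595, 0.601, 0.392, -0.361]
wrist_force: [0.6, 0.5, -0.3]
grip_width: 0.0853
t 3.53 tcp [0.5993 0.2286 0.024 ] jawyaw 64.4 ydir [ 0.0406  0.0157 -0.9991] q [ 0.32  0.7   1.8   0.    0.59 -0.81] F [ 0.6  0.5 -0.3] T [-0.03  0.03  0.02] w 0.0853
tool shift mm [0.1 5.  0.6] world mm [-0.3  0.4 -5. ]
tilt deg [2.33 0.9 ] q-sum-pi deg -2.49
```

```bash
python3 -m crank '[[0,0.004,0,0],[0,0,0,0],[0,0,0,0],[0,0,0,0],[0,0,0,0],[0,0,0,0],[0,0,0,0],[0,0,0,0]]' 0; python3 - <<'E'
from h import *
plan([.599,.229,.019])
im,m=look("f_w")
E
```

```text
time_s: 4.2
tool_pos: [0.6039, 0.2306, 0.0272]
orientation: [-0.595, 0.602, 0.394, -0.359]
wrist_force: [-0.2, -0.4, -2.8]
grip_width: 0.0485
t 4.2 tcp [0.6039 0.2306 0.0272] jawyaw 64.42 ydir [ 0.0477  0.0181 -0.9987] q [ 0.32  0.7   1.8   0.    0.59 -0.81] F [-0.2 -0.4 -2.8] T [ 0.06  0.05 -0.01] w 0.0485
tool shift mm [-3.8  7.9  4. ] world mm [-4.9 -1.6 -8.2]
tilt deg [2.73 1.04] q-sum-pi deg -2.92
```

View pics/f_w.png

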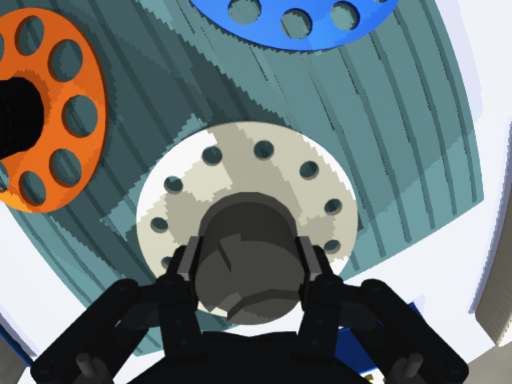

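```bash
python3 -m crank '[[0,-0.02,0,0],[0,-0.035,0,0],[0,-0.035,0,0],[0,-0.035,0,0],[0,-0.03,0,0]]'; python3 - <<'E'
from h import *
plan([.545,-.153,.17])
E
```

```text
time_s: 4.67
tool_pos: [0.5914, 0.226, 0.1791]
orientation: [-0.596, 0.601, 0.389, -0.364]
wrist_force: [1.1, 0.2, -2.3]
grip_width: 0.0485
t 4.67 tcp [0.5914 0.226  0.1791] jawyaw 64.39 ydir [ 0.0328  0.0132 -0.9994] q [ 0.32  0.49  1.72  0.    0.89 -0.81] F [ 1.1  0.2 -2.3] T [ 0.01 -0.04 -0.08] w 0.0485
tool shift mm [-362.     2.6 -122. ] world mm [ -46.4 -379.    -9.1]
tilt deg [1.88 0.75] q-sum-pi deg -2.02
```

```bash
python3 -m crank '[[-0.035,0,-0.012,0],[-0.038,0,-0.014,0],[-0.038,0,-0.014,0],[-0.035,0,-0.014,0],[-0.03,0,-0.014,0]]'; python3 - <<'E'
from h import *
plan([.545,-.153,.17])
im,m=look("g_w")
h=(.545,-.153)
o=ortho(im,m,h,.06,.1,6000,True); cv2.circle(o,(360,360),150,(255,0,0),1); save("g_o",o[60:660,60:660])
E
```

```text
time_s: 5.08
tool_pos: [0.5805, 0.0398, 0.1851]
orientation: [-0.593, 0.6, 0.397, -0.362]
wrist_force: [1.1, 0.4, -2.1]
grip_width: 0.0485
t 5.08 tcp [0.5805 0.0398 0.1851] jawyaw 64.95 ydir [ 0.048   0.0183 -0.9987] q [ 0.    0.41  1.85  0.02  0.83 -1.14] F [ 1.1  0.4 -2.1] T [ 0.04 -0.02 -0.05] w 0.0485
tool shift mm [-190.1    9.9  -49.1] world mm [ -35.5 -192.8  -15.1]
tilt deg [2.75 1.05] q-sum-pi deg -2.75
```

View pics/g_w.png

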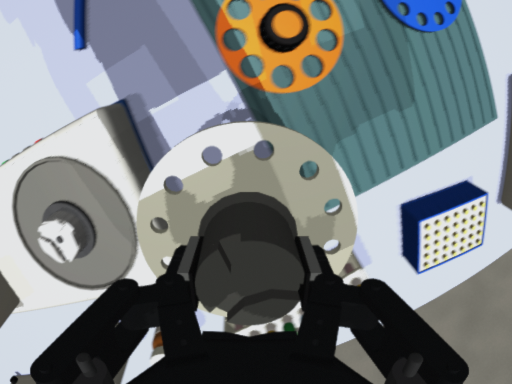

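View pics/g_o.png

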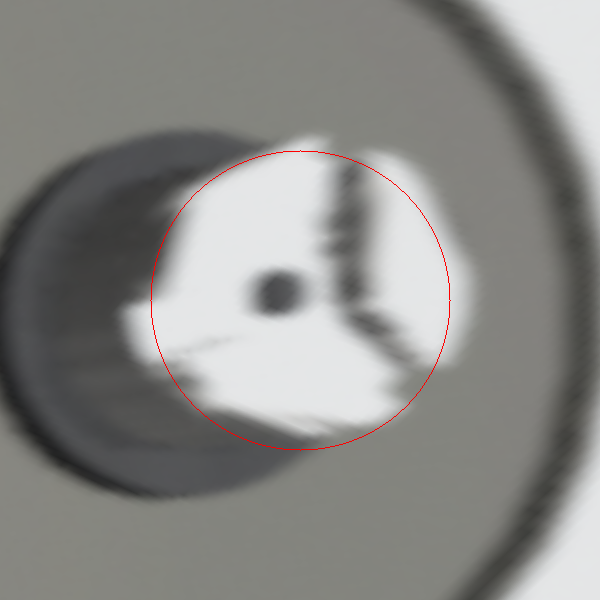

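```bash
cat >> h.py <<'E'
def hubwire(c,th,zt,dep=.007,w=.005,rin=None):
    L=[]
    for k in range(3):
        a=np.radians(th+120*k); u=np.array([np.cos(a),np.sin(a)]); n=np.array([-u[1],u[0]])
        ro=np.sqrt(.025**2-w*w); ri=w/np.tan(np.radians(60)) if rin is None else rin
        for sgn in(1,-1):
            for z in(zt,zt-dep):
                L.append([np.r_[c+u*ri+n*w*sgn,z],np.r_[c+u*ro+n*w*sgn,z]])
        aa=np.radians(th+120*k+np.linspace(11.5,108.5,30)); L.append([np.r_[c+.025*np.array([np.cos(t),np.sin(t)]),zt] for t in aa])
    return L
def overlay(im,m,L,fish,box,s,col=(255,0,0)):
    x0,y0,x1,y1=box; o=cv2.resize(im[y0:y1,x0:x1],None,fx=s,fy=s,interpolation=cv2.INTER_CUBIC)
    for l in L:
        uv=(project(m,np.array(l),fish)-[x0,y0]+.5)*s; cv2.polylines(o,[np.round(uv).astype(np.int32)],False,col,1)
    return o
E
python3 - <<'E'
from h import *
m=imaging.camera_model("wrist"); im=cv2.imread("pics/g_w.png")[:,:,::-1].copy()
np.savez("gm.npz",**{k:np.array(v) for k,v in m.items()})
E=np.array(m["extrinsics"]); print("cam",-E[:3,:3].T@E[:3,3])
o0=overlay(im,m,[],True,(30,195,110,275),10)
o=overlay(im,m,hubwire(np.array([.545,-.1565]),-2,.1),True,(30,195,110,275),10)
save("g2",cv2.resize(np.hstack([o0,o]),(800,400)))
E
```

```text
cam [0.49857235 0.06729611 0.32302624]
```

View pics/g2.png

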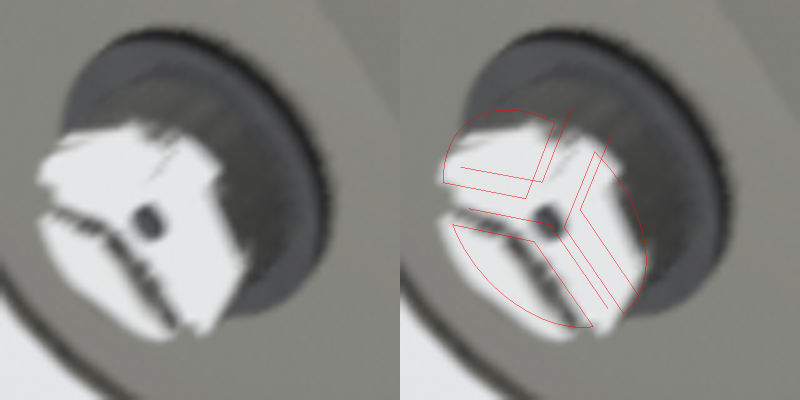

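```bash
cat >> h.py <<'E'
def hubfit(views,zt,bounds,vals=(228,60,80),dep=.007,seed=1,pin=.004,rout=.027):
    """views: list of (gray,m,fish,box). fit cx,cy,th with linear levels: white vs dark, maximise correlation inside r<rout"""
    from scipy.optimize import differential_evolution
    D=[]
    for g,m,fish,(x0,y0,x1,y1) in views:
        s=.5; uu,vv=np.meshgrid(np.arange(x0,x1,s),np.arange(y0,y1,s)); uv=np.c_[uu.ravel(),vv.ravel()]
        I=cv2.remap(g.astype(np.float32),uu.astype(np.float32),vv.astype(np.float32),cv2.INTER_LINEAR).ravel()
        P=[onplane(m,uv,zt-dep*k/6,fish)[:,:2] for k in range(7)]
        P2=[onplane(m,uv,zt-dep-k*.005,fish)[:,:2] for k in range(1,4)]
        D.append((I,P,P2))
    def render(p,P,P2):
        c=np.array(p[:2]); th=np.radians(p[2]); n=len(P[0]); out=np.full(n,np.nan)
        for k,Q in enumerate(P):
            d=Q-c; r=np.hypot(*d.T); inn=np.zeros(n,bool)
            for j in range(3):
                a=th+j*2*np.pi/3; al=d@[np.cos(a),np.sin(a)]; la=np.abs(d@[-np.sin(a),np.cos(a)]); inn|=(al>-.001)&(la<.005)
            solid=(r<.025)&~inn; new=np.isnan(out)&solid
            out[new]=vals[0] if k==0 else vals[1]
            if k==6: new=np.isnan(out)&(r<.025); out[new]=vals[0]; 
        for Q in P2:
            r=np.hypot(*(Q-c).T); new=np.isnan(out)&(r<.025); out[new]=vals[2]
        w=np.hypot(*(P[-1]-c).T)>pin
        return out,w
    def cost(p):
        t=0
        for I,P,P2 in D:
            o,w=render(p,P,P2); bg=np.isnan(o); o=np.where(bg,110,o); e=np.minimum(np.abs(I-o),100)*np.where(bg,.5,1)
            t+=(e*w).mean()
        return t
    r=differential_evolution(cost,bounds,seed=seed,popsize=14,maxiter=60,tol=1e-6)
    return r.x,r.fun,cost
E
cat > fit.py <<'E'
from h import *
z=np.load("gm.npz"); mg={k:z[k] for k in z.files}
G=lambda f:cv2.cvtColor(cv2.imread(f),cv2.COLOR_BGR2GRAY)
b=[(.53,.56),(-.17,-.14),(-60,60)]
x,f,_=hubfit([(G("pics/g_w.png"),mg,True,(35,195,95,270))],.1,b); print("wrist",np.round(x,4),f)
mt=imaging.camera_model("top"); ms=imaging.camera_model("scene")
x2,f,_=hubfit([(G("pics/a_top.png"),mt,False,(308,174,336,202))],.1,b,vals=(185,130,90)); print("top",np.round(x2,4),f)
x3,f,_=hubfit([(G("pics/a_scene.png"),ms,False,(188,206,222,240))],.1,b,vals=(190,110,90)); print("scene",np.round(x3,4),f)
im=cv2.imread("pics/g_w.png")[:,:,::-1].copy()
o=overlay(im,mg,hubwire(x[:2],x[2],.1),True,(30,195,110,275),7)
t=cv2.imread("pics/a_scene.png")[:,:,::-1].copy(); o2=overlay(t,ms,hubwire(x3[:2],x3[2],.1),False,(180,200,230,250),8)
save("g3",np.hstack([cv2.resize(o,(400,400)),cv2.resize(o2,(400,400))]))
E
python3 fit.py
```

```text
wrist [  0.5469  -0.1608 -15.1817] 17.2808125
top [ 0.5466 -0.1551 -4.2783] 20.073461415816325
scene [  0.5469  -0.1542 -15.6861] 9.223697015570934
```

View pics/g3.png

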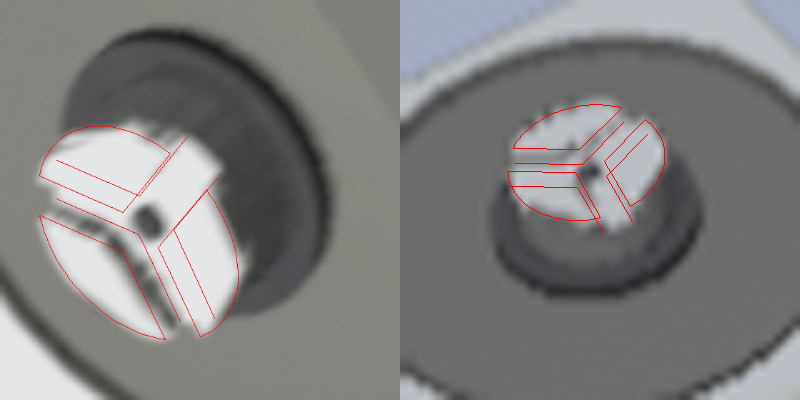

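```bash
python3 -m crank '[[0,-0.006,0,0.1245],[0,-0.006,0,0.1245],[0,-0.006,0,0.1245],[0,-0.006,0,0.1245],[0,-0.006,0,0.1245],[0,-0.006,0,0.1245],[0,-0.006,0,0.1245],[0,-0.006,0,0.1245],[0,-0.006,0,0.1245],[0,-0.006,0,0.1245]]'; python3 - <<'E'
from h import *
plan([.547,-.1545,.20],-6.4)
im,m=look("i_w")
E
```

```text
time_s: 5.97
tool_pos: [0.5746, 0.028, 0.2453]
orientation: [0.712, -0.699, 0.029, -0.058]
wrist_force: [0.4, 0.1, -2.7]
grip_width: 0.0488
t 5.97 tcp [0.5746 0.028  0.2453] jawyaw -7.09 ydir [ 0.0416  0.0157 -0.999 ] q [-0.01  0.34  1.79  0.02  0.97  0.1 ] F [ 0.4  0.1 -2.7] T [-0.04  0.04  0.04] w 0.0488
tool shift mm [  -6.6   41.2 -185.4] world mm [ -27.6 -182.5  -45.3]
roll rad -0.0121 deg 0.69 -> j6?
tilt deg [2.38 0.9 ] q-sum-pi deg -2.37
```

View pics/i_w.png

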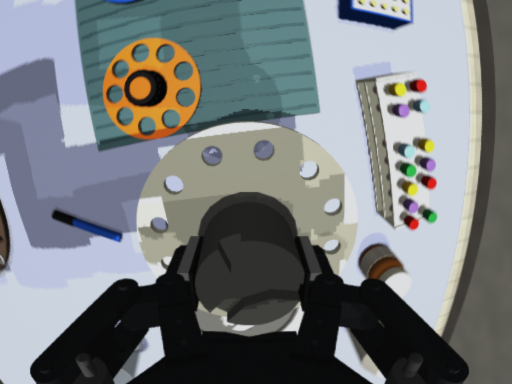

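```bash
cat > held.py <<'E'
from h import *
from scipy.optimize import least_squares
def heldfit(holes_px,edge_px,p,M,m,zt=.011,rh=.052,phase0=-9.,R0=.066,off=0.028-.056):
    # deck frame: mid-point at tool pos; deck params in world: x,y,z of origin, tilt ax, ay, yaw
    hp=np.array(holes_px,float); ep=np.array(edge_px,float)
    y0=np.degrees(np.arctan2(M[1,0],M[0,0]))+phase0
    def pts(x):
        Q=R.from_euler("xyz",[x[3],x[4],0]).as_matrix(); return Q
    def res(x):
        Q=pts(x); a=np.radians(np.arange(12)*30)+x[5]
        H=np.c_[rh*np.cos(a),rh*np.sin(a),np.full(12,zt-.0025)]@Q.T+x[:3]
        h=project(m,H,True); d=np.linalg.norm(hp[:,None]-h[None],axis=2); r1=(hp-h[d.argmin(1)]).ravel()
        b=np.linspace(0,2*np.pi,720); C=np.c_[R0*np.cos(b),R0*np.sin(b),np.full(720,zt)]@Q.T+x[:3]; c=project(m,C,True)
        d2=np.linalg.norm(ep[:,None]-c[None],axis=2).min(1)
        return np.r_[r1,d2,np.array(x[3:5])*57.3*.3]
    x0=np.r_[p+[0,0,-.023],0,0,np.radians(y0)]
    s=least_squares(res,x0); x=s.x
    print("rms px",np.sqrt((s.fun**2).mean()),"res",np.round(s.fun,1))
    print("deck origin world",np.round(x[:3],4),"tilt rot deg",np.round(np.degrees(x[3:5]),2),"yaw",round(np.degrees(x[5]),2),"rel tcp tool frame mm",np.round(1000*M.T@(x[:3]-p),1),"yaw-jaw",round(np.degrees(x[5])-(y0-phase0),2))
    return x
if __name__=="__main__":
    p,M,s=pose(); m=imaging.camera_model("wrist")
    heldfit([(212,156),(264,150),(308,168),(332,205),(331,245),(174,184),(159,225)],[(136,225),(357,222),(247,121),(190,140),(307,138)],p,M,m)
E
python3 held.py
```

```text
rms px 0.761969990612986 res [-0.6  0.5  0.5  0.5  0.  -1.1  0.4 -0.1 -0.1  0.2 -0.2 -0.8 -0.9 -0.3
  0.2  0.3  1.6  2.2  0.7  0.6  0.1]
deck origin world [0.5758 0.0292 0.2258] tilt rot deg [1.84 0.49] yaw -16.62 rel tcp tool frame mm [-0.4 20.6  0.8] yaw-jaw -8.91
```

```bash
cat > og.py <<'E'
from h import *
z=np.load("gm.npz"); mg={k:z[k] for k in z.files}
def orange(im,m,fish,roi=None):
    h=cv2.cvtColor(im,cv2.COLOR_RGB2HSV); k=((h[...,0]>5)&(h[...,0]<22)&(h[...,1]>170)&(h[...,2]>60)).astype(np.uint8)
    n,l,st,ce=cv2.connectedComponentsWithStats(k); i=1+st[1:,4].argmax(); c=max(cv2.findContours((l==i).astype(np.uint8),cv2.RETR_EXTERNAL,cv2.CHAIN_APPROX_NONE)[0],key=cv2.contourArea)[:,0,:]
    hull=cv2.convexHull(c)[:,0,:]; P=onplane(m,hull,.015,fish)[:,:2]; cc,r=rimfit(P); c2,r2=cv2.minEnclosingCircle((P*1000).astype(np.float32)); return np.round(cc,4),round(r,4),np.round(c2,1),round(r2,1)
rd=lambda f:cv2.imread(f)[:,:,::-1].copy()
print("g",orange(rd("pics/g_w.png"),mg,True)); print("i",orange(rd("pics/i_w.png"),imaging.camera_model("wrist"),True))
print("top",orange(rd("pics/a_top.png"),imaging.camera_model("top"),False)); print("scene",orange(rd("pics/a_scene.png"),imaging.camera_model("scene"),False))
E
python3 og.py
```

```text
g (array([0.4701, 0.1281]), np.float64(0.0645), array([470.7, 127.6]), 65.0)
i (array([0.4722, 0.1381]), np.float64(0.0655), array([472.3, 138.2]), 66.0)
top (array([0.4657, 0.1553]), np.float64(0.024), array([467.4, 157.8]), 24.8)
scene (array([0.4696, 0.1361]), np.float64(0.0655), array([469.7, 135.2]), 66.7)
```

```bash
python3 -m crank '[[0.026,0,-0.0235,-0.003],[0.026,0,-0.0235,-0.003],[0.026,0,-0.0235,-0.003],[0.026,0,-0.0235,-0.003],[0.026,0,-0.0235,-0.003],[0.02,0,-0.018,-0.003],[0,0,0,0],[0,0,0,0]]'; python3 - <<'E'
from h import *
plan([.547,-.1545,.20],-6.4)
im,m=look("j_w")
np.savez("jm.npz",**{k:np.array(v) for k,v in m.items()})
plan()
E
```

```text
time_s: 6.68
tool_pos: [0.7113, -0.1307, 0.2472]
orientation: [0.713, -0.7, 0.017, -0.046]
wrist_force: [-0.6, 0.7, -2.7]
grip_width: 0.0486
t 6.68 tcp [ 0.7113 -0.1307  0.2472] jawyaw -5.13 ydir [ 0.0408  0.0163 -0.999 ] q [-0.24  0.55  1.43  0.03  1.13 -0.16] F [-0.6  0.7 -2.7] T [ 0.    0.04 -0.03] w 0.0486
tool shift mm [-163.3   40.1  -39.2] world mm [-164.3  -23.8  -47.2]
roll rad 0.0221 deg -1.27 -> j6?
tilt deg [2.34 0.93] q-sum-pi deg -2.05
t 6.73 tcp [ 0.7112 -0.1306  0.2472] jawyaw -5.13 ydir [ 0.0409  0.016  -0.999 ] q [-0.24  0.55  1.43  0.03  1.13 -0.16] F [-0.9 -0.4 -2.8] T [-0.03  0.05  0.01] w 0.049
tilt deg [2.34 0.92] q-sum-pi deg -2.05
```

View pics/j_w.png

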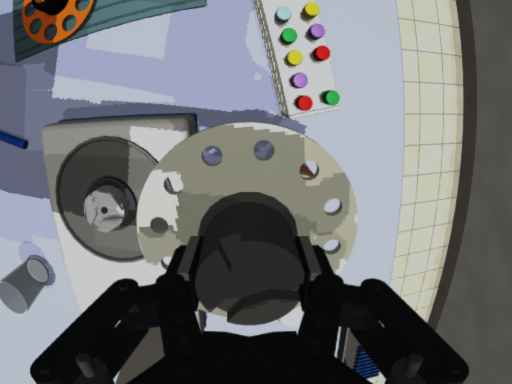

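```bash
cat > fit2.py <<'E'
from h import *
z=np.load("jm.npz"); mg={k:z[k] for k in z.files}
im=cv2.imread("pics/j_w.png")[:,:,::-1].copy(); g=cv2.cvtColor(im,cv2.COLOR_RGB2GRAY)
print(g[205,90:125]); 
for b in ([(.535,.56),(-.17,-.14),(-25,-5)],[(.535,.56),(-.17,-.14),(-60,60)]):
  for v in ((150,60,60),(170,90,60)):
    x,f,_=hubfit([(g,mg,True,(78,182,132,234))],.1,b,vals=v); print(np.round(x,4),f)
o=overlay(im,mg,hubwire(x[:2],x[2],.1),True,(70,170,140,240),8); o0=overlay(im,mg,[],True,(70,170,140,240),8)
save("j2",cv2.resize(np.hstack([o0,o]),(800,400)))
E
python3 fit2.py
```

```text
[154 153 152 150 150 151 152 147 150 150 151 150 149 146 148 152 154 154
 155 155 154 153 153 154 153 152 156 177 132  74  77 126 101  58  51]
[  0.5488  -0.1547 -14.531 ] 17.967147435897434
[  0.5487  -0.1552 -12.9431] 23.381933315527064
[  0.5489  -0.1548 -14.4733] 17.983317752849004
[  0.5487  -0.1552 -12.9853] 23.383502492877493
```

View pics/j2.png

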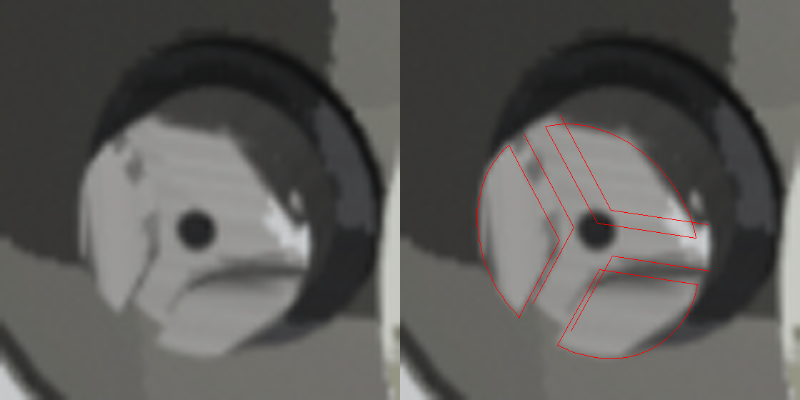

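```bash
python3 - <<'E'
from h import *
plan([.5483,-.1562,.19],-6.3)
E
python3 -m crank '[[-0.03,0.007,-0.006,0.004],[-0.034,0.01,-0.0085,0.004],[-0.034,0.01,-0.0085,0.004],[-0.034,0.01,-0.0085,0.004],[-0.03,0.01,-0.0085,0.004],[0,0,0,0]]'; python3 - <<'E'
from h import *
plan([.5483,-.1562,.1356],-6.3)
E
```

```text
t 6.73 tcp [ 0.7112 -0.1306  0.2472] jawyaw -5.13 ydir [ 0.0409  0.016  -0.999 ] q [-0.24  0.55  1.43  0.03  1.13 -0.16] F [-0.9 -0.4 -2.8] T [-0.03  0.05  0.01] w 0.049
tool shift mm [-162.    50.   -41.1] world mm [-162.9  -25.6  -57.2]
roll rad 0.0203 deg -1.17 -> j6?
tilt deg [2.34 0.92] q-sum-pi deg -2.05
time_s: 7.23
tool_pos: [0.5382, -0.1483, 0.189]
orientation: [0.713, -0.699, 0.02, -0.047]
wrist_force: [1.0, 0.6, -2.4]
grip_width: 0.0488
t 7.23 tcp [ 0.5382 -0.1483  0.189 ] jawyaw -5.42 ydir [ 0.0391  0.0181 -0.9991] q [-0.34  0.39  1.88  0.04  0.84 -0.28] F [ 1.   0.6 -2.4] T [-0.03 -0.01 -0.04] w 0.0488
tool shift mm [ 8.8 53.6 -8.1] world mm [ 10.1  -7.9 -53.4]
roll rad 0.0153 deg -0.88 -> j6?
tilt deg [2.24 1.04] q-sum-pi deg -1.74
```

```bash
python3 -m crank '[[0.006,0.014,-0.004,0.01],[0.003,0.014,-0.003,0.006],[0.0,0.012,-0.002,0],[0,0.004,0,0]]'; python3 - <<'E'
from h import *
plan([.5483,-.1562,.1356],-6.3)
im,m=look("k_w"); np.savez("km.npz",**{k:np.array(v) for k,v in m.items()})
plan([.5483,-.1562,.1356],-6.3)
E
```

```text
time_s: 7.57
tool_pos: [0.5433, -0.154, 0.1458]
orientation: [0.713, -0.699, 0.023, -0.05]
wrist_force: [-0.0, 0.1, -2.8]
grip_width: 0.0488
t 7.57 tcp [ 0.5433 -0.154   0.1458] jawyaw -5.94 ydir [ 0.0397  0.0182 -0.999 ] q [-0.35  0.45  1.91  0.04  0.75 -0.28] F [-0.   0.1 -2.8] T [-0.03  0.05  0.01] w 0.0488
tool shift mm [ 4.8 10.4 -1.9] world mm [  5.   -2.2 -10.2]
roll rad 0.0062 deg -0.36 -> j6?
tilt deg [2.27 1.05] q-sum-pi deg -1.75
t 7.62 tcp [ 0.5433 -0.1538  0.1458] jawyaw -5.95 ydir [ 0.0393  0.0185 -0.9991] q [-0.35  0.45  1.91  0.05  0.75 -0.28] F [-0.1  1.1 -3.5] T [ 0.    0.07 -0.02] w 0.0484
tool shift mm [ 4.9 10.3 -2.1] world mm [  5.   -2.4 -10.2]
roll rad 0.0062 deg -0.35 -> j6?
tilt deg [2.25 1.06] q-sum-pi deg -1.72
```

View pics/k_w.png

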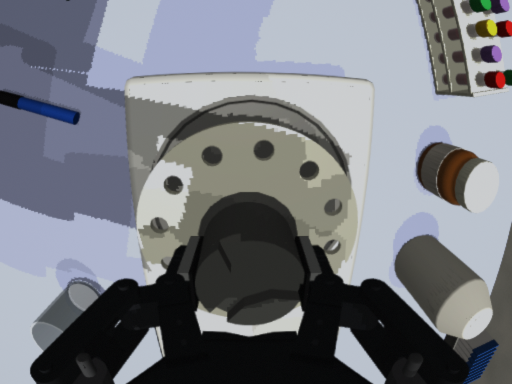

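```bash
python3 -m crank '[[0.006,0.003,-0.003,0.004],[0.002,0.003,-0.001,0.003]]'; python3 - <<'E'
from h import *
plan([.5483,-.1562,.1256],-6.3)
E
```

```text
time_s: 7.78
tool_pos: [0.5513, -0.1575, 0.1408]
orientation: [0.713, -0.699, 0.025, -0.052]
wrist_force: [0.5, -0.2, -1.4]
grip_width: 0.0483
t 7.78 tcp [ 0.5513 -0.1575  0.1408] jawyaw -6.23 ydir [ 0.0397  0.0185 -0.999 ] q [-0.35  0.47  1.89  0.05  0.75 -0.28] F [ 0.5 -0.2 -1.4] T [-0.02  0.02 -0.  ] w 0.0483
tool shift mm [-3.7 15.1  0.7] world mm [ -3.    1.3 -15.2]
roll rad 0.0012 deg -0.07 -> j6?
tilt deg [2.27 1.06] q-sum-pi deg -1.74
```

```bash
python3 -m crank '[[-0.003,0.006,0.001,0],[-0.001,0.005,0,0],[0,0.003,0,0]]'; python3 - <<'E'
from h import *
plan([.5483,-.1562,.1206],-6.3)
E
```

```text
time_s: 8.03
tool_pos: [0.5494, -0.1558, 0.1268]
orientation: [0.713, -0.699, 0.023, -0.053]
wrist_force: [-0.4, 0.1, -1.8]
grip_width: 0.0485
t 8.03 tcp [ 0.5494 -0.1558  0.1268] jawyaw -6.17 ydir [ 0.0423  0.0176 -0.9989] q [-0.35  0.48  1.91  0.05  0.72 -0.28] F [-0.4  0.1 -1.8] T [-0.05  0.03  0.02] w 0.0485
tool shift mm [-1.2  6.1 -0.7] world mm [-1.1 -0.4 -6.2]
roll rad 0.0022 deg -0.13 -> j6?
tilt deg [2.42 1.01] q-sum-pi deg -1.9
```

```bash
python3 -m crank '[[-0.0015,0.003,-0.0005,0.001],[-0.0005,0.002,0,0]]'; python3 - <<'E'
from h import *
plan([.5483,-.1562,.1206],-6.3)
E
python3 -m crank '[[0,0.002,0,0.001],[0,0.002,0,0]]';python3 - <<'E'
from h import *
plan([.5483,-.1562,.1206],-6.3)
E
```

```text
time_s: 8.2
tool_pos: [0.5472, -0.1558, 0.121]
orientation: [0.713, -0.699, 0.024, -0.053]
wrist_force: [0.2, -0.5, -2.3]
grip_width: 0.0484
t 8.2 tcp [ 0.5472 -0.1558  0.121 ] jawyaw -6.22 ydir [ 0.042   0.0178 -0.999 ] q [-0.35  0.49  1.92  0.05  0.7  -0.28] F [ 0.2 -0.5 -2.3] T [ 0.02 -0.    0.01] w 0.0484
tool shift mm [ 1.1  0.4 -0.3] world mm [ 1.1 -0.4 -0.4]
roll rad 0.0014 deg -0.08 -> j6?
tilt deg [2.4  1.02] q-sum-pi deg -1.88
time_s: 8.37
tool_pos: [0.5475, -0.1559, 0.1167]
orientation: [0.713, -0.699, 0.024, -0.053]
wrist_force: [0.3, 0.4, -1.7]
grip_width: 0.0487
t 8.37 tcp [ 0.5475 -0.1559  0.1167] jawyaw -6.28 ydir [ 0.0425  0.0175 -0.9989] q [-0.35  0.5   1.92  0.05  0.69 -0.28] F [ 0.3  0.4 -1.7] T [-0.06  0.01 -0.03] w 0.0487
tool shift mm [ 1.  -3.9 -0.2] world mm [ 0.8 -0.3  3.9]
roll rad 0.0003 deg -0.02 -> j6?
tilt deg [2.44 1.  ] q-sum-pi deg -1.91
```

```bash
python3 -m crank '[[0,0.002,0,0],[0,0.002,0,0]]';python3 - <<'E'
from h import *
plan([.5483,-.1562,.1146],-6.3)
im,m=look("l_w"); save("l_s",imaging.grab_frame("scene"))
E
```

```text
time_s: 8.53
tool_pos: [0.5479, -0.1553, 0.1136]
orientation: [0.713, -0.699, 0.024, -0.054]
wrist_force: [-12.7, 16.0, 63.3]
grip_width: 0.0486
t 8.53 tcp [ 0.5479 -0.1553  0.1136] jawyaw -6.32 ydir [ 0.0432  0.0182 -0.9989] q [-0.35  0.5   1.92  0.05  0.69 -0.28] F [-12.7  16.   63.3] T [2.22 2.48 0.15] w 0.0486
tool shift mm [ 0.5 -1.  -0.8] world mm [ 0.4 -0.9  1. ]
roll rad -0.0003 deg 0.02 -> j6?
tilt deg [2.48 1.04] q-sum-pi deg -1.93
```

View pics/l_s.png

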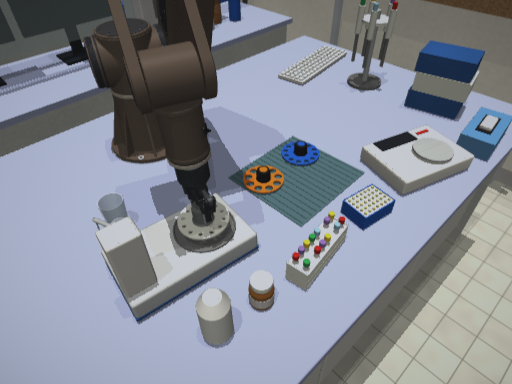

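```bash
python3 -m crank '[[0,0,0,0],[0,0,0,0],[0,0,0,0],[0,0,0,0]]' 1;python3 - <<'E'
from h import *
plan()
E
python3 -m crank '[[0,-0.02,0,0],[0,-0.035,0,0],[0,-0.035,0,0],[0,-0.02,0,0],[0,0,0,0]]'
python3 - <<'E'
from h import *
im,m=look("n_w"); np.savez("nm.npz",**{k:np.array(v) for k,v in m.items()})
plan()
for cam in("scene","top"): save("n_"+cam,imaging.grab_frame(cam))
plan()
E
```

```text
time_s: 8.97
tool_pos: [0.5485, -0.1554, 0.1152]
orientation: [0.713, -0.699, 0.023, -0.054]
wrist_force: [0.4, -0.7, -0.5]
grip_width: 0.0853
t 8.97 tcp [ 0.5485 -0.1554  0.1152] jawyaw -6.28 ydir [ 0.0453  0.0173 -0.9988] q [-0.35  0.5   1.92  0.05  0.69 -0.28] F [ 0.4 -0.7 -0.5] T [-0.02  0.01  0.02] w 0.0853
tilt deg [2.6  0.99] q-sum-pi deg -2.06
time_s: 9.38
tool_pos: [0.5419, -0.1571, 0.2267]
orientation: [0.713, -0.698, 0.025, -0.052]
wrist_force: [1.0, -0.8, 0.1]
grip_width: 0.0854
t 9.43 tcp [ 0.5416 -0.1569  0.2253] jawyaw -6.3 ydir [ 0.0387  0.0195 -0.9991] q [-0.36  0.35  1.83  0.04  0.93 -0.27] F [ 0.6 -0.3 -0.7] T [-0.01 -0.    0.03] w 0.0856
tilt deg [2.22 1.12] q-sum-pi deg -1.66
t 9.53 tcp [ 0.5401 -0.1563  0.2224] jawyaw -6.31 ydir [ 0.0345  0.0211 -0.9992] q [-0.36  0.35  1.83  0.04  0.93 -0.27] F [ 0.2  1.  -0.2] T [ 0.05  0.01 -0.02] w 0.0853
tilt deg [1.98 1.21] q-sum-pi deg -1.41
```

View pics/n_w.png

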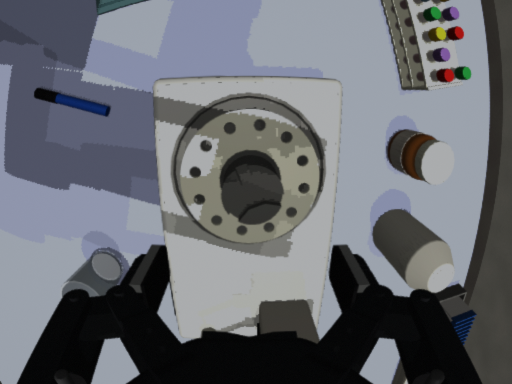

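```bash
python3 - <<'E'
from h import *
s=cv2.imread("pics/n_scene.png"); save_=cv2.imwrite("pics/n_sc.png",cv2.resize(s[150:310,90:270],None,fx=4,fy=4,interpolation=cv2.INTER_CUBIC)[:600,:800])
E
```

```text
(no output)
```

View pics/n_sc.png

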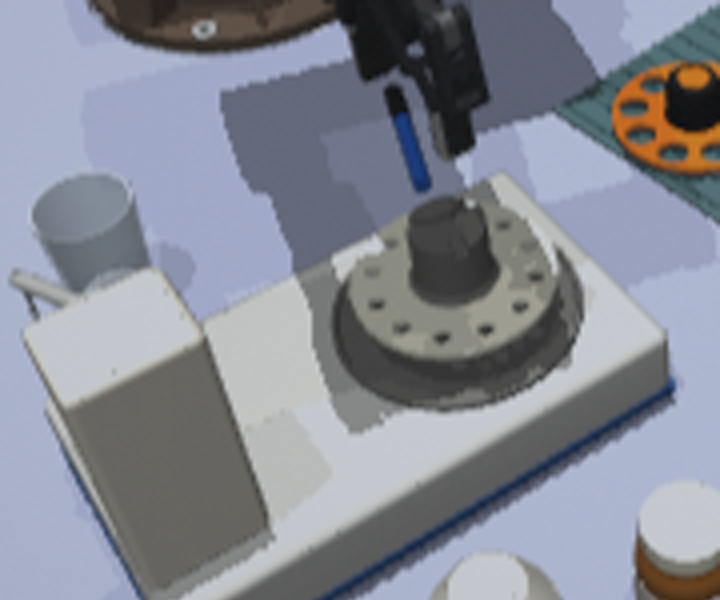

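```bash
python3 - <<'E'
from h import *
s=cv2.imread("pics/n_scene.png")[:,:,::-1].copy(); ms=imaging.camera_model("scene"); w=cv2.imread("pics/n_w.png")[:,:,::-1].copy(); z=np.load("nm.npz"); mw={k:z[k] for k in z.files}
b=np.linspace(0,2*np.pi,200)
def ring(c,z,r=.066): return [np.c_[c[0]+r*np.cos(b),c[1]+r*np.sin(b),np.full(200,z)]]
def dk(c,z): # origin z
    return ring(c,z+.011)+ring(c,z+.056,.025)+[l[0] for l in []]
outs=[]
for zo in(.094,.100):
    o=overlay(s,ms,dk((.5469,-.1542),zo),False,(165,190,245,260),5); outs.append(o)
    o=overlay(w,mw,dk((.5488,-.155),zo),True,(165,85,335,255),2.06); outs.append(cv2.resize(o,(350,350)))
im=np.vstack([np.hstack([outs[0],outs[1]]),np.hstack([outs[2],outs[3]])]); save("n2",cv2.resize(im,None,fx=600/im.shape[0],fy=600/im.shape[0]))
E
```

```text
(no output)
```

View pics/n2.png

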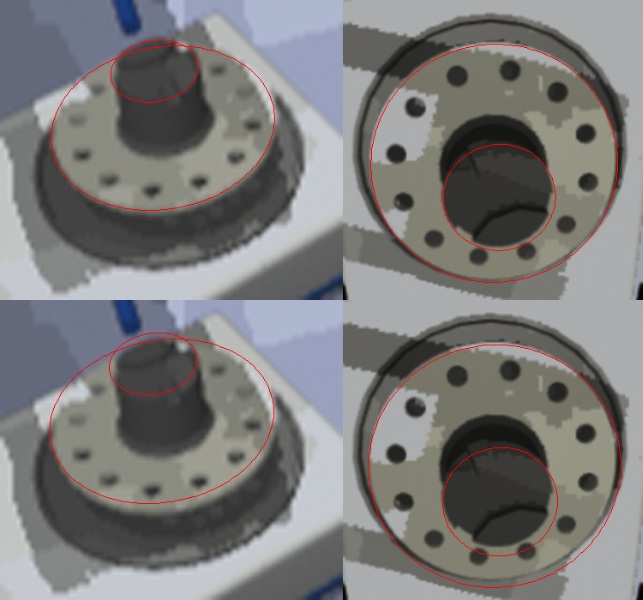

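```bash
python3 -m crank '[[-0.0112,0,0.0392,0],[-0.0112,0,0.0392,0],[-0.0112,0,0.0392,0],[-0.0112,0,0.0392,0],[-0.0112,0,0.0392,0],[-0.0112,0,0.0392,0],[-0.0112,0,0.0392,0],[-0.0112,0,0.0392,0],[-0.0112,0,0.0392,0],[-0.0112,0,0.0392,0],[-0.0112,0,0.0392,0],[-0.008,0.01,0.03,0],[0,0,0,0]]'
python3 - <<'E'
from h import *
plan([.46,.327,.15])
im,m=look("o_w"); np.savez("om.npz",**{k:np.array(v) for k,v in m.items()})
plan([.46,.327,.15])
z=np.load("nm.npz"); mw={k:z[k] for k in z.files}; w=cv2.imread("pics/n_w.png")[:,:,::-1].copy()
o=ortho(w,mw,(.5488,-.155),.075,.105,5000,True); g=cv2.cvtColor(o,cv2.COLOR_RGB2GRAY)
ph=[]
for rr in (.050,.052,.054):
  a=np.radians(np.arange(0,360,.5)); x=(.075-rr*np.cos(a))*5000; y=(.075-rr*np.sin(a))*5000
  v=cv2.remap(g,y.astype(np.float32)[None],x.astype(np.float32)[None],cv2.INTER_LINEAR)[0].astype(float); v=np.minimum(v,110)
  ph.append(-np.degrees(np.angle(-(v*np.exp(-12j*a)).sum()))/12)
print("phase",ph)
E
```

```text
time_s: 10.62
tool_pos: [0.4494, 0.3274, 0.1989]
orientation: [0.712, -0.7, 0.039, -0.045]
wrist_force: [-1.5, -0.2, -0.2]
grip_width: 0.0857
t 10.62 tcp [0.4494 0.3274 0.1989] jawyaw -6.75 ydir [ 0.0091  0.0155 -0.9998] q [0.57 0.38 1.86 0.01 0.88 0.68] F [-1.5 -0.2 -0.2] T [-0.05  0.05 -0.04] w 0.0857
tool shift mm [10.2 49.   0.1] world mm [ 10.6  -0.4 -48.9]
tilt deg [0.52 0.89] q-sum-pi deg -0.92
t 10.67 tcp [0.4496 0.3256 0.1992] jawyaw -6.72 ydir [ 0.0087  0.0147 -0.9999] q [0.57 0.38 1.86 0.01 0.89 0.68] F [-0.9  0.5 -0.2] T [-0.03 -0.01  0.01] w 0.0854
tool shift mm [ 9.8 49.3  1.9] world mm [ 10.4   1.4 -49.2]
tilt deg [0.5  0.84] q-sum-pi deg -0.87
phase [np.float64(14.476612564222847), np.float64(14.509761857298813), np.float64(14.552011177513172)]
```

View pics/o_w.png

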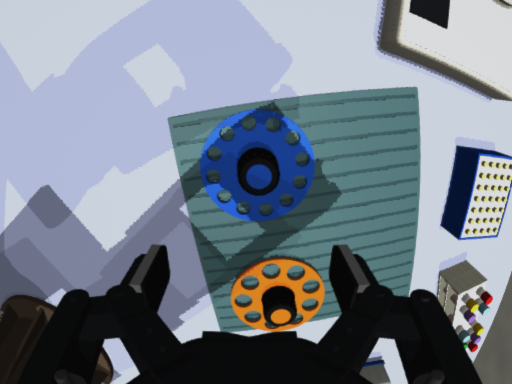

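```bash
cat > blue.py <<'E'
from h import *
z=np.load("om.npz"); mw={k:z[k] for k in z.files}; im=cv2.imread("pics/o_w.png")[:,:,::-1].copy()
q=models.masks_of("upper","wrist")[0]; k=q["pixels"].astype(np.uint8); print(q["conf"],q["point"])
c=max(cv2.findContours(k,cv2.RETR_EXTERNAL,cv2.CHAIN_APPROX_NONE)[0],key=cv2.contourArea)[:,0,:]
P=onplane(mw,cv2.convexHull(c)[:,0,:],.015,True)[:,:2]; cc,r=rimfit(P); print("rim",cc,r,cv2.minEnclosingCircle((P*1000).astype(np.float32)))
o=ortho(im,mw,cc,.075,.013,5000,True); R_,G_,B_=[o[...,i].astype(float) for i in range(3)]
v0=(B_-G_)/(B_+G_+1); save("o2",o)
for rr in (.046,.049,.052):
  a=np.radians(np.arange(0,360,.5)); x=(.075-rr*np.cos(a))*5000; y=(.075-rr*np.sin(a))*5000
  v=cv2.remap(v0.astype(np.float32),y.astype(np.float32)[None],x.astype(np.float32)[None],cv2.INTER_LINEAR)[0]
  s=-(v*np.exp(-12j*a)).sum(); print(rr,"phase",-np.degrees(np.angle(s))/12,abs(s))
E
python3 blue.py
```

```text
0.78 [257.4, 162.8]
rim [0.46051317 0.3257846 ] 0.06611609469404627 ((460.12396240234375, 325.04315185546875), 67.3300552368164)
0.046 phase 4.507110429850052 78.00090591222074
0.049 phase 4.47953808342188 84.9143634356382
0.052 phase 4.491146477061488 84.59473517261696
```

View pics/o2.png

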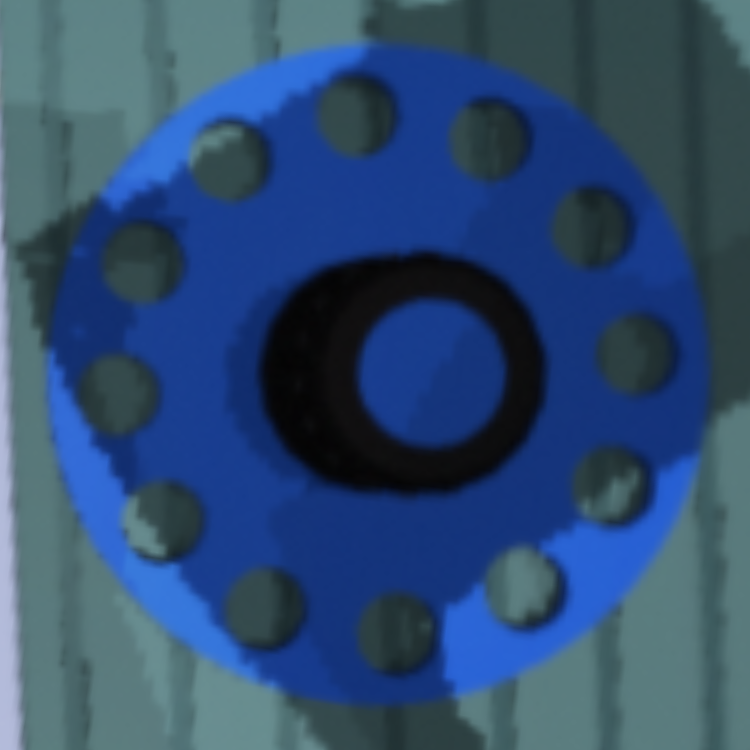

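```bash
python3 -m crank '[[0.006,0.03,0.0,0],[0.003,0.036,0,0],[0.001,0.036,0,0],[0.0,0.02,0,0]]'
python3 - <<'E'
from h import *
plan([.4605,.3255,.02])
E
```

```text
time_s: 11.05
tool_pos: [0.4645, 0.3222, 0.0766]
orientation: [0.712, -0.7, 0.037, -0.047]
wrist_force: [-1.1, -0.8, -0.3]
grip_width: 0.0852
t 11.05 tcp [0.4645 0.3222 0.0766] jawyaw -6.82 ydir [ 0.015   0.017  -0.9997] q [0.55 0.56 1.94 0.01 0.62 0.66] F [-1.1 -0.8 -0.3] T [ 0.01  0.1  -0.03] w 0.0852
tool shift mm [-5.1 56.6  1.8] world mm [ -4.    3.3 -56.6]
tilt deg [0.86 0.97] q-sum-pi deg -1.24
```

```bash
python3 -m crank '[[-0.004,0.016,0.003,0],[-0.003,0.016,0.002,0],[0,0.012,0.001,0]]'
python3 - <<'E'
from h import *
plan([.4605,.3255,.02])
E
```

```text
time_s: 11.3
tool_pos: [0.4573, 0.3231, 0.0262]
orientation: [0.71, -0.701, 0.041, -0.046]
wrist_force: [-0.6, -0.6, 0.0]
grip_width: 0.0857
t 11.3 tcp [0.4573 0.3231 0.0262] jawyaw -7.1 ydir [ 0.0086  0.0122 -0.9999] q [0.56 0.64 1.97 0.01 0.52 0.67] F [-0.6 -0.6  0. ] T [0.01 0.01 0.01] w 0.0857
tool shift mm [2.8 6.2 2.7] world mm [ 3.2  2.4 -6.2]
tilt deg [0.49 0.7 ] q-sum-pi deg -0.79
```

```bash
python3 -m crank '[[0.003,0.004,0.003,0],[0,0.001,0.001,0]]'
python3 - <<'E'
from h import *
plan([.4605,.3255,.02])
E
```

```text
time_s: 11.47
tool_pos: [0.4596, 0.3231, 0.0178]
orientation: [0.709, -0.703, 0.044, -0.046]
wrist_force: [0.4, 0.5, -0.0]
grip_width: 0.0854
t 11.47 tcp [0.4596 0.3231 0.0178] jawyaw -7.24 ydir [ 0.0034  0.0087 -1.    ] q [0.56 0.66 1.96 0.01 0.52 0.67] F [ 0.4  0.5 -0. ] T [-0.01 -0.04  0.03] w 0.0854
tool shift mm [ 0.6 -2.1  2.5] world mm [0.9 2.4 2.2]
tilt deg [0.2 0.5] q-sum-pi deg -0.43
```

```bash
python3 -m crank '[[0,-0.002,0.004,0],[0,0,0,0],[0,0,0,0],[0,0,0,0],[0,0,0,0],[0,0,0,0],[0,0,0,0]]' 0
python3 - <<'E'
from h import *
plan([.4605,.3255,.02])
im,m=look("p_w")
plan()
E
```

```text
time_s: 12.05
tool_pos: [0.4625, 0.3266, 0.0234]
orientation: [0.71, -0.702, 0.043, -0.047]
wrist_force: [-0.3, -0.1, -1.4]
grip_width: 0.0426
t 12.05 tcp [0.4625 0.3266 0.0234] jawyaw -7.35 ydir [ 0.0066  0.0105 -0.9999] q [0.56 0.65 1.95 0.01 0.53 0.68] F [-0.3 -0.1 -1.4] T [-0.01 -0.02  0.05] w 0.0426
tool shift mm [-1.9  3.4 -1.4] world mm [-2.  -1.1 -3.4]
tilt deg [0.38 0.6 ] q-sum-pi deg -0.64
t 12.1 tcp [0.4625 0.3267 0.0234] jawyaw -7.35 ydir [ 0.0066  0.0105 -0.9999] q [0.56 0.65 1.95 0.01 0.53 0.68] F [ 0.3 -0.1 -0.9] T [ 0.03 -0.01 -0.01] w 0.0425
tilt deg [0.38 0.6 ] q-sum-pi deg -0.64
```

View pics/p_w.png

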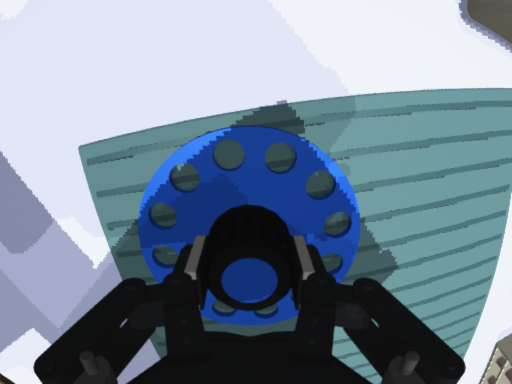

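```bash
python3 - <<'E'
from held import *
p,M,s=pose(); m=imaging.camera_model("wrist")
heldfit([(229,155),(280,158),(320,185),(337,223),(331,262),(185,178),(162,215),(166,255)],[(139,226),(360,226),(250,126),(195,143),(308,144)],p,M,m,phase0=11.5)
E
python3 -m crank '[[0,-0.02,0,0],[0,-0.035,0,0],[0,-0.038,0,0],[0,-0.038,0,0],[0,-0.038,0,0],[0,-0.035,0,0],[0,-0.02,0,0]]'
python3 - <<'E'
from h import *
plan([.5488,-.155,.235],3)
E
```

```text
rms px 0.9676089115144687 res [ 0.3 -0.6 -0.  -0.2  0.   0.4  0.4 -0.6  1.9 -0.3 -0.2 -0.2 -1.6 -0.8
 -0.8 -0.4  0.5  0.5  1.4  2.6  1.7  0.3 -0.1]
deck origin world [0.4633 0.3252 0.0042] tilt rot deg [ 0.91 -0.37] yaw 4.73 rel tcp tool frame mm [ 0.9 19.2 -1.6] yaw-jaw 12.08
time_s: 12.68
tool_pos: [0.4571, 0.3221, 0.2516]
orientation: [0.707, -0.704, 0.046, -0.044]
wrist_force: [0.9, 0.2, -1.2]
grip_width: 0.0427
t 12.68 tcp [0.4571 0.3221 0.2516] jawyaw -7.31 ydir [-0.0036  0.004  -1.    ] q [0.56 0.33 1.78 0.01 1.03 0.68] F [ 0.9  0.2 -1.2] T [ 0.03 -0.05 -0.02] w 0.0427
tool shift mm [ 151.7   14.4 -461.6] world mm [  91.7 -477.1  -16.6]
roll rad -0.18 deg 10.31 -> j6?
tilt deg [-0.21  0.23] q-sum-pi deg 0.06
```

```bash
python3 -m crank '[[0,0,0,-0.085],[0,0,0,-0.085],[0.0059,0,-0.034,0],[0.0059,0,-0.04,0],[0.0059,0,-0.04,0],[0.0059,0,-0.04,0],[0.0059,0,-0.04,0],[0.0059,0,-0.04,0],[0.0059,0,-0.04,0],[0.0059,0,-0.04,0],[0.0059,0,-0.04,0],[0.0059,0,-0.04,0],[0.0059,0,-0.04,0],[0.003,0,-0.02,0],[0,0,0,0]]'
python3 - <<'E'
from h import *
plan([.5478,-.1534,.19],2.4)
E
```

```text
time_s: 13.93
tool_pos: [0.5523, -0.1413, 0.2561]
orientation: [0.711, -0.703, -0.025, 0.017]
wrist_force: [-0.4, 0.5, -1.1]
grip_width: 0.0421
t 13.93 tcp [ 0.5523 -0.1413  0.2561] jawyaw 3.4 ydir [ 0.0114  0.0113 -0.9999] q [-0.31  0.34  1.76  0.02  1.03 -0.38] F [-0.4  0.5 -1.1] T [0.02 0.01 0.04] w 0.0421
tool shift mm [ -6.   65.9 -12.5] world mm [ -4.5 -12.1 -66.1]
roll rad 0.0174 deg -1.0 -> j6?
tilt deg [0.65 0.65] q-sum-pi deg -0.42
```

```bash
python3 -m crank '[[-0.004,0.018,-0.008,0.012],[-0.002,0.018,-0.004,0.006],[0,0.016,-0.002,0.003],[0,0.004,0,0]]'
python3 - <<'E'
from h import *
plan([.5478,-.1534,.1694],2.4)
im,m=look("q_w"); plan([.5478,-.1534,.1694],2.4)
E
```

```text
time_s: 14.27
tool_pos: [0.5478, -0.1574, 0.1993]
orientation: [0.711, -0.703, -0.017, 0.007]
wrist_force: [-1.0, 0.2, -2.1]
grip_width: 0.0424
t 14.27 tcp [ 0.5478 -0.1574  0.1993] jawyaw 1.92 ydir [ 0.0143  0.0105 -0.9998] q [-0.34  0.4   1.83  0.02  0.91 -0.39] F [-1.   0.2 -2.1] T [ 0.02  0.09 -0.01] w 0.0424
tool shift mm [-0.4 29.9  3.7] world mm [ -0.    4.  -29.9]
roll rad -0.0083 deg 0.48 -> j6?
tilt deg [0.82 0.6 ] q-sum-pi deg -0.56
t 14.32 tcp [ 0.5478 -0.1571  0.1995] jawyaw 1.95 ydir [ 0.014   0.0107 -0.9998] q [-0.34  0.4   1.83  0.02  0.91 -0.39] F [-0.7  0.2 -3.1] T [-0.    0.08 -0.04] w 0.0426
tool shift mm [-0.3 30.2  3.4] world mm [ -0.    3.7 -30.1]
roll rad -0.0079 deg 0.45 -> j6?
tilt deg [0.8  0.61] q-sum-pi deg -0.55
```

View pics/q_w.png

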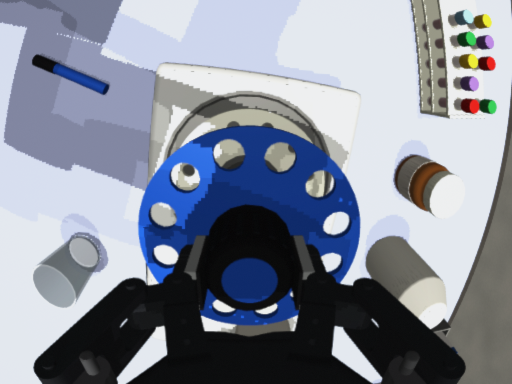

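```bash
python3 -m crank '[[0,0.008,0.004,-0.005],[0,0.008,0.002,-0.003],[0,0.004,0,0],[0,0.001,0,0]]'
python3 - <<'E'
from h import *
plan([.5478,-.1534,.1694],2.4)
E
```

```text
time_s: 14.65
tool_pos: [0.5488, -0.1486, 0.1789]
orientation: [0.71, -0.703, -0.022, 0.01]
wrist_force: [-0.4, 0.8, -2.0]
grip_width: 0.0425
t 14.65 tcp [ 0.5488 -0.1486  0.1789] jawyaw 2.57 ydir [ 0.0159  0.0104 -0.9998] q [-0.33  0.42  1.85  0.02  0.86 -0.39] F [-0.4  0.8 -2. ] T [-0.02 -0.    0.02] w 0.0425
tool shift mm [-1.4  9.4 -4.9] world mm [-1.  -4.8 -9.5]
roll rad 0.003 deg -0.17 -> j6?
tilt deg [0.91 0.6 ] q-sum-pi deg -0.67
```

```bash
python3 -m crank '[[-0.001,0.003,-0.004,0.003],[0,0.001,0,0]]'
python3 - <<'E'
from h import *
plan([.5478,-.1534,.1694],2.4)
E
```

```text
time_s: 14.82
tool_pos: [0.5485, -0.1522, 0.1749]
orientation: [0.71, -0.703, -0.021, 0.009]
wrist_force: [-0.0, -0.3, -2.1]
grip_width: 0.0426
t 14.82 tcp [ 0.5485 -0.1522  0.1749] jawyaw 2.47 ydir [ 0.0166  0.0102 -0.9998] q [-0.33  0.43  1.85  0.02  0.85 -0.39] F [-0.  -0.3 -2.1] T [-0.03  0.03  0.02] w 0.0426
tool shift mm [-0.8  5.5 -1.2] world mm [-0.7 -1.2 -5.5]
roll rad 0.0012 deg -0.07 -> j6?
tilt deg [0.95 0.58] q-sum-pi deg -0.7
```

```bash
python3 -m crank '[[-0.001,0.0015,-0.0015,0.001],[0,0.001,0,0]]'
python3 - <<'E'
from h import *
plan([.5475,-.1536,.1694],2.4)
E
python3 -m crank '[[-0.0003,0.001,-0.0003,0],[0,0.001,0,0]]'
python3 - <<'E'
from h import *
plan([.5475,-.1536,.1694],2.4)
E
```

```text
time_s: 14.98
tool_pos: [0.5478, -0.1541, 0.1726]
orientation: [0.71, -0.704, -0.021, 0.009]
wrist_force: [-0.1, 0.5, -1.4]
grip_width: 0.0428
t 14.98 tcp [ 0.5478 -0.1541  0.1726] jawyaw 2.4 ydir [ 0.0173  0.0099 -0.9998] q [-0.34  0.43  1.86  0.02  0.84 -0.39] F [-0.1  0.5 -1.4] T [-0.04  0.04 -0.01] w 0.0428
tool shift mm [-0.3  3.2  0.5] world mm [-0.3  0.5 -3.2]
roll rad -0.0 deg 0.0 -> j6?
tilt deg [0.99 0.57] q-sum-pi deg -0.74
time_s: 15.15
tool_pos: [0.5477, -0.1548, 0.1707]
orientation: [0.71, -0.704, -0.021, 0.008]
wrist_force: [0.1, -0.3, -0.8]
grip_width: 0.0425
t 15.15 tcp [ 0.5477 -0.1548  0.1707] jawyaw 2.37 ydir [ 0.0179  0.0097 -0.9998] q [-0.34  0.43  1.86  0.02  0.84 -0.39] F [ 0.1 -0.3 -0.8] T [ 0.02 -0.01  0.01] w 0.0425
tool shift mm [-0.1  1.3  1.2] world mm [-0.2  1.2 -1.3]
roll rad -0.0005 deg 0.03 -> j6?
tilt deg [1.03 0.55] q-sum-pi deg -0.78
```

```bash
python3 -m crank '[[0,0.001,0.0013,0],[0,0.001,0,0]]'
python3 - <<'E'
from h import *
plan([.5475,-.1536,.1694],2.4)
E
python3 -m crank '[[0,0.001,0.0,0],[0,0.0005,0,0]]'
python3 - <<'E'
from h import *
plan([.5475,-.1536,.1694],2.4)
E
```

```text
time_s: 15.32
tool_pos: [0.5477, -0.1536, 0.1687]
orientation: [0.71, -0.704, -0.021, 0.008]
wrist_force: [-0.0, -0.3, -1.6]
grip_width: 0.0428
t 15.32 tcp [ 0.5477 -0.1536  0.1687] jawyaw 2.35 ydir [ 0.0183  0.0096 -0.9998] q [-0.34  0.43  1.86  0.02  0.83 -0.39] F [-0.  -0.3 -1.6] T [-0.01  0.01  0.02] w 0.0428
tool shift mm [-0.2 -0.7  0. ] world mm [-0.2  0.   0.7]
roll rad -0.0008 deg 0.05 -> j6?
tilt deg [1.05 0.55] q-sum-pi deg -0.8
time_s: 15.48
tool_pos: [0.5478, -0.1535, 0.1671]
orientation: [0.71, -0.704, -0.021, 0.008]
wrist_force: [0.3, -0.2, -1.2]
grip_width: 0.0428
t 15.48 tcp [ 0.5478 -0.1535  0.1671] jawyaw 2.36 ydir [ 0.0183  0.0096 -0.9998] q [-0.34  0.44  1.86  0.02  0.83 -0.39] F [ 0.3 -0.2 -1.2] T [0.04 0.02 0.01] w 0.0428
tool shift mm [-0.2 -2.3 -0.1] world mm [-0.3 -0.1  2.3]
roll rad -0.0008 deg 0.04 -> j6?
tilt deg [1.05 0.55] q-sum-pi deg -0.8
```

```bash
python3 -m crank '[[0,0.001,0.0,0],[0,0.0005,0,0]]'
python3 -m crank '[[0,0.001,0.0,0],[0,0.0003,0,0]]'
python3 - <<'E'
from h import *
plan([.5475,-.1536,.1634],2.4)
E
```

```text
time_s: 15.65
tool_pos: [0.5478, -0.1534, 0.1654]
orientation: [0.71, -0.704, -0.021, 0.008]
wrist_force: [0.3, -0.8, -1.2]
grip_width: 0.0425
time_s: 15.82
tool_pos: [0.5479, -0.1534, 0.1639]
orientation: [0.71, -0.704, -0.021, 0.008]
wrist_force: [-0.4, -0.1, -2.1]
grip_width: 0.0423
t 15.82 tcp [ 0.5479 -0.1534  0.1639] jawyaw 2.37 ydir [ 0.0183  0.0096 -0.9998] q [-0.34  0.44  1.87  0.02  0.82 -0.39] F [-0.4 -0.1 -2.1] T [ 0.    0.   -0.03] w 0.0423
tool shift mm [-0.4  0.5 -0.2] world mm [-0.4 -0.2 -0.5]
roll rad -0.0006 deg 0.03 -> j6?
tilt deg [1.05 0.55] q-sum-pi deg -0.8
```

```bash
python3 -m crank '[[0,0.001,0.0,0],[0,0.0003,0,0]]'
python3 - <<'E'
from h import *
plan()
E
python3 -m crank '[[0,0.001,0.0,0],[0,0.0003,0,0]]'
python3 - <<'E'
from h import *
plan()
E
```

```text
time_s: 15.98
tool_pos: [0.5479, -0.1534, 0.1625]
orientation: [0.71, -0.704, -0.021, 0.008]
wrist_force: [-0.6, 0.3, -1.7]
grip_width: 0.0427
t 15.98 tcp [ 0.5479 -0.1534  0.1625] jawyaw 2.36 ydir [ 0.0182  0.0096 -0.9998] q [-0.34  0.44  1.87  0.02  0.82 -0.39] F [-0.6  0.3 -1.7] T [ 0.    0.02 -0.01] w 0.0427
tilt deg [1.04 0.55] q-sum-pi deg -0.8
time_s: 16.15
tool_pos: [0.5481, -0.1535, 0.1618]
orientation: [0.71, -0.704, -0.021, 0.008]
wrist_force: [-2.8, 0.1, 9.5]
grip_width: 0.0424
t 16.15 tcp [ 0.5481 -0.1535  0.1618] jawyaw 2.37 ydir [ 0.0187  0.0093 -0.9998] q [-0.34  0.44  1.87  0.02  0.82 -0.39] F [-2.8  0.1  9.5] T [0.18 0.81 0.02] w 0.0424
tilt deg [1.07 0.53] q-sum-pi deg -0.83
```

```bash
python3 -m crank '[[0,0,0,0],[0,0,0,0],[0,0,0,0],[0,0,0,0]]' 1
python3 -m crank '[[0,-0.02,0,0],[0,-0.035,0,0],[0,-0.035,0,0],[0,-0.02,0,0],[0,0,0,0]]'
python3 - <<'E'
from h import *
plan()
im,m=look("r_w"); np.savez("rm.npz",**{k:np.array(v) for k,v in m.items()})
for cam in("scene","top"): save("r_"+cam,imaging.grab_frame(cam))
s=cv2.imread("pics/r_scene.png")[:,:,::-1].copy(); ms=imaging.camera_model("scene")
b=np.linspace(0,2*np.pi,200)
def ring(c,z,r=.066): return [np.c_[c[0]+r*np.cos(b),c[1]+r*np.sin(b),np.full(200,z)]]
outs=[overlay(s,ms,[],False,(165,170,245,240),5)]
for zo in(.144,.150):
    outs.append(overlay(s,ms,ring((.5469,-.1542),zo+.011)+ring((.5469,-.1542),zo+.048,.022),False,(165,170,245,240),5))
    outs.append(cv2.resize(overlay(im,m,ring((.5488,-.155),zo+.011)+ring((.5488,-.155),zo+.048,.022),True,(165,85,335,255),2.06),(400,350)))
outs.append(cv2.resize(im[85:255,165:335],(400,350)))
g=np.vstack([np.hstack([outs[0],outs[5]]),np.hstack([outs[1],outs[2]]),np.hstack([outs[3],outs[4]])]); save("r2",cv2.resize(g,None,fx=600/g.shape[0],fy=600/g.shape[0]))
E
```

```text
time_s: 16.48
tool_pos: [0.5485, -0.1537, 0.1622]
orientation: [0.71, -0.704, -0.022, 0.008]
wrist_force: [0.8, -1.0, 1.0]
grip_width: 0.0854
time_s: 16.9
tool_pos: [0.5449, -0.1542, 0.2745]
orientation: [0.711, -0.703, -0.02, 0.009]
wrist_force: [-0.2, -0.1, -0.4]
grip_width: 0.0855
t 16.9 tcp [ 0.5449 -0.1542  0.2745] jawyaw 2.36 ydir [ 0.0146  0.0107 -0.9998] q [-0.34  0.31  1.75  0.02  1.07 -0.39] F [-0.2 -0.1 -0.4] T [-0.    0.02 -0.03] w 0.0855
tilt deg [0.84 0.61] q-sum-pi deg -0.58
```

View pics/r2.png

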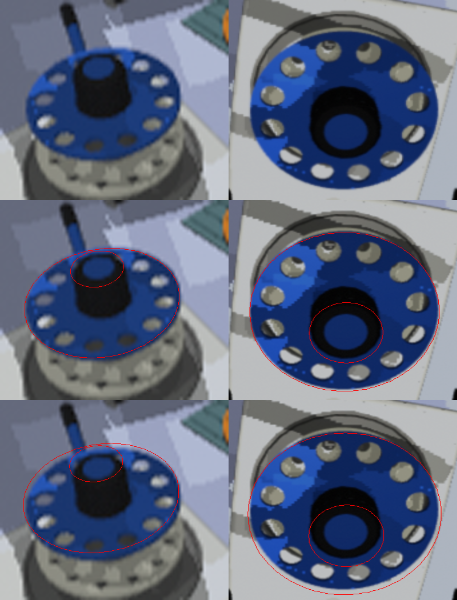

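View pics/r_w.png

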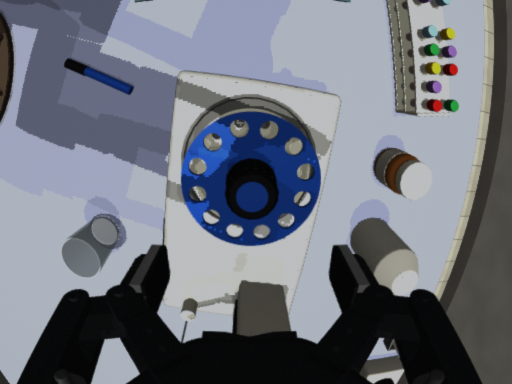

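```bash
python3 - <<'E'
from h import *
from scipy.optimize import least_squares
z=np.load("rm.npz"); mw={k:z[k] for k in z.files}; im=cv2.imread("pics/r_w.png")[:,:,::-1].copy(); s=cv2.imread("pics/r_scene.png")[:,:,::-1].copy(); ms=imaging.camera_model("scene")
for i,m,f,c,roi in((im,mw,True,(.5488,-.155),(165,85,335,265)),(s,ms,False,(.5469,-.1542),(165,170,245,240))):
    h=cv2.cvtColor(i,cv2.COLOR_RGB2HSV); k=((h[...,0]>105)&(h[...,0]<122)&(h[...,1]>150)).astype(np.uint8); t=np.zeros_like(k); x0,y0,x1,y1=roi; t[y0:y1,x0:x1]=k[y0:y1,x0:x1]
    n,l,st,ce=cv2.connectedComponentsWithStats(t); kk=(l==1+st[1:,4].argmax()).astype(np.uint8)
    hull=cv2.convexHull(max(cv2.findContours(kk,0,cv2.CHAIN_APPROX_NONE)[0],key=cv2.contourArea))[:,0,:]
    for zz in(.155,.161):
        cc,r=rimfit(onplane(m,hull,zz,f)[:,:2]); print("wrist" if f else "scene",zz,np.round(cc,4),round(r,4),"ref",c)
    # level: fit z,tilt,with fixed centre/radius
    def res(x):
        o,d=ray(m,hull,f); nrm=np.array([x[1],x[2],1.]); P0=np.array([*c,x[0]]); tt=((P0-o)@nrm)/(d@nrm); Q=o+d*tt[:,None]-P0; return np.linalg.norm(Q,axis=1)-.066
    r=least_squares(res,[.155,0,0]); print(" z,tiltdeg",round(r.x[0],4),np.round(np.degrees(r.x[1:]),2))
    if f:
        o=ortho(i,m,c,.075,.155,5000,True).astype(float); v0=(o[...,2]-o[...,1])/(o[...,2]+o[...,1]+1)
        for rr in(.05,.052):
            a=np.radians(np.arange(0,360,.5)); x=(.075-rr*np.cos(a))*5000; y=(.075-rr*np.sin(a))*5000
            v=cv2.remap(v0.astype(np.float32),y.astype(np.float32)[None],x.astype(np.float32)[None],cv2.INTER_LINEAR)[0]
            print("phase",-np.degrees(np.angle(-(v*np.exp(-12j*a)).sum()))/12)
E
```

```text
wrist 0.155 [ 0.5486 -0.1536] 0.065 ref (0.5488, -0.155)
wrist 0.161 [ 0.5484 -0.1517] 0.0635 ref (0.5488, -0.155)
 z,tiltdeg 0.1512 [ 0.27 -0.62]
phase 14.257413384779815
phase 14.210669145659624
scene 0.155 [ 0.5332 -0.1469] 0.075 ref (0.5469, -0.1542)
scene 0.161 [ 0.5386 -0.1501] 0.0742 ref (0.5469, -0.1542)
 z,tiltdeg 0.1651 [26.64  4.85]
```

View pics/r_scene.png

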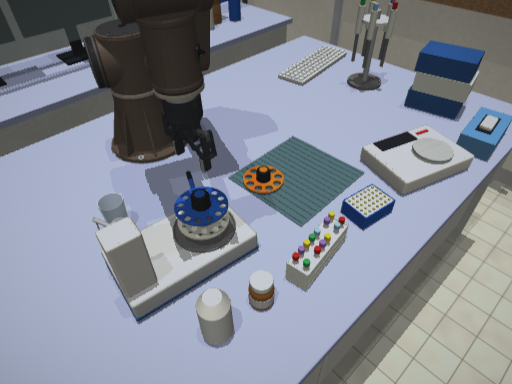

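```bash
python3 - <<'E'
from h import *
plan(); print(order.close_job())
E
```

```text
t 17.05 tcp [ 0.5431 -0.1535  0.2701] jawyaw 2.37 ydir [ 0.0095  0.0125 -0.9999] q [-0.34  0.32  1.75  0.02  1.06 -0.39] F [ 0.6  0.  -0.4] T [-0.02 -0.01 -0.  ] w 0.0852
tilt deg [0.55 0.72] q-sum-pi deg -0.27
the job is handed in; nothing more can be done
None
```

The carousel is back together. The white deck went onto the drive hub first and the blue deck onto the white one. I let go of both, lifted the gripper clear and handed in at 17.05 s.

**Fit of each deck**
- **White deck:** it went about 6 mm below the hub's rim before it met resistance, with 63 N upward at contact. After release, the outline drawn for "fully home" matched the scene and wrist pictures, and the "resting on the rim" outline did not.
- **Blue deck:** its lugs cannot be seen from above, so the angle was one of four possibilities 30° apart. The first one I tried dropped in. It went past where the lugs would have rested on the rim without touching and stopped at the home height under about 10 N. The home outline fitted both pictures.

**Last checks**
- **Holes in line:** by the wrist camera, the hole pattern sits at 14.2° on the blue deck and 14.5° on the white.
- **Level:** the wrist picture showed the blue deck level to within about 0.7°.
- **Force and clearance:** the wrist force was near zero, with the fingertips about 80 mm above the knob.
- **Other items:** the last pictures show the orange deck, tube rack, tip box, bottle, jar and beaker undisturbed by eye. I did not measure them again.

**Checks that failed or disagreed**
- The numeric fit of the blue disc in the scene picture failed, probably because the blue pen behind it was picked up. I relied on the overlay and the wrist fit instead.
- The wrist fit put the blue disc's top about 4 mm below its home height, which is away from the "resting on the rim" height.
- Contact heights came out roughly 2–3 mm below nominal for both decks.
- The cameras placed the hub up to 2 mm apart.

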